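# Finish a tote of paper bowls, roll it to the end stop and stack it

## Robot

A 7-joint arm with a two-finger parallel gripper is mounted at the origin on the work surface. World frame = base frame: x ahead of the robot, y to its left, z up, the work surface at z = 0. Lengths are in mm, angles in rad, forces in N, time in s.
With the tool pointing down it reaches from about 425 to 975 mm from the base axis. Payload 16.7 kg.
Tool frame: the origin (TCP) lies midway between the tips of the shut fingers; the grasp point (between the pads) lies 19 mm behind it; z points along the fingers, y is the direction in which the jaws open and shut (so a half turn about z gives the same grasp; the last joint's range is limited). The gripper opens to 85 mm and grips with 20 to 120 N. Pads are 22 mm wide; open, the fingers measure 114 mm over their backs; the gripper's body (76 mm by 85 mm) begins 54 mm behind the grasp point. The pads swing forward as they close: fully open they stand 13 mm farther back than shut.
Start: joints at [-1.276, 0.426, 0.074, 1.606, -0.034, 1.111, -0.067], TCP at [289.827, 609.571, 231.302] pointing down, gripper open.
Joint ranges: [-2.85, 2.85], [-0.5, 2.14], [-1.23, 1.37], [0.21, 2.46], [-1.02, 4.16], [0.16, 2.05], [-2.73, 2.73]. Speed limits (rad/s): [1.89, 1.89, 2.39, 2.39, 3.01, 3.01, 3.01].

## Interface

Orientations are given as a unit quaternion [x, y, z, w].
In Python, from workcell import observe, grab_frame, get_calibration, close_job gives the robot as it stands.
- The arm moves only by the shell command python3 -m handwheel 'ROWS'. ROWS is JSON, a list of rows, each a list of 7 numbers: the turn, a rotation vector about the tool's x, y, z in degrees, then the shift along the tool's x, y, z in cm, then the opening, from 0 (shut) to 1 (fully open). In form: [[wx, wy, wz, dx, dy, dz, gripper], ...]. A call has 1 to 5 rows; each row is the pose to reach, as a shift and turn from the pose commanded when the call began, along the tool's axes at that moment; what a row does not reach only later rows make up. A row lasts 1/10 s, in which the tool goes at most 50 mm and 8.59 degrees, less where a joint would pass 70% of its speed; a pose out of reach is approached as far as the arm can. A call with a gripper value outside its range is refused whole. The fingers move at their own pace and stop on an object; the grip force is fixed at half the most. Time passes only in rows, so rows that repeat a pose let the fingers close. It gives the time, the measured TCP pose, the force and the opening at its end, in the units of the state.
- observe(): the state, without advancing time (a new reading comes with each control period).
- grab_frame(name): name is "scene" or "top"; returns the picture (480x640x3 uint8, red, green, blue); there is no depth.
- get_calibration(name): a dict with "fovy" (degrees; the focal length in pixels is half the picture's height over the tangent of half this angle, whatever the lens; pixels are square), "cx", "cy" (the principal point, pixels), "distortion" ([k1, k2, p1, p2, k3] as OpenCV has them; the pictures are not rectified), "cam_to_world" (4x4, takes a point from camera to world coordinates). Camera axes: x right, y down, z forward; pixel columns grow to the right and rows downward; lengths in mm; the calibration is good to about 2 mm. A picture is of the moment at which its call begins. get_calibration takes no time and is no camera call.
- close_job(): hands the job in, once; it reports no verdict.
The state is a dict: "t": time; "q": joint angles; "joint_vel": joint speeds; "joint_efforts": joint torques, N m; "eef_pos": TCP position; "orientation": TCP orientation; "contact_force": force on the tool from outside, world axes, zero at the start; "torque": the same for the moment, N m; "opening": finger opening in mm.
Only numpy, scipy, OpenCV 4.12 (cv2) and the standard library are available. Lean on these libraries where they do the work, as an engineer would, in place of code of your own. Each camera call takes 0.05 s, during which the arm holds its last target.

## Task

Stand the loose column of bowls upright in the empty pocket of the blue tote, then roll the tote along the rollers right up to the end stop without lifting it on the way. There, lift it off with both columns aboard and set it down squarely on the closed carton, edges flush; let go of it. Set things down gently, do not drop them, and leave the carton, conveyor and other things where they are.

Things in the scene. Friction and masses are not known exactly. Their poses are not given: they have to be found in the camera images.
- bowls_loose: Rigid column of nested brown paper bowls, mouths up, foil inside the top one. 90 mm tall; 58 mm diameter (the ribbed rims) from 18 mm up to the top, foot 48 mm diameter. About 120 g. Stands loose on the table on the robot's side of the conveyor, left or right (the carton is on the other side). Origin: centre of its underside, z up. Best gripped across the rims near the top (about 72 mm up).
- bowls_packed: The identical column that already stands in the rear pocket of the tote; it must stay there, upright. Origin: centre of its underside.
- tote: Open blue slatted plastic carrying tote, loose on the rollers, about 350 g empty. Outside 210 mm (x) by 90 mm (y), walls 36 mm high, walls and floor 4 mm thick, a 30 mm high partition across the middle. Over the middle, across its width, a rigid fixed handle on two uprights. Origin: centre of its underside; x along its length and towards the end stop at the start, z up. The guides keep its x along the lane; it rolls with a drag under 1 N and coasts a little when pushed.
- tote_handle (a point): Centre of the tote's handle bar, 130 mm above the tote's underside, midway along its length: the place to grip and lift the tote. The bar runs along the tote's y: 82 mm long, 14 mm thick (along x), 16 mm high; its top is 138 mm above the underside. Free space of 17 mm and more below the bar, above the columns. Same axes as the tote.
- front_pocket (a point): Centre of the floor of the tote's empty pocket, 54 mm from the tote's centre towards the end stop (tote +x), 4 mm above the tote's underside. The pocket is 99 mm long (x) by 82 mm wide (y), so the column may stand up to about 20 mm farther from the handle than this point, which leaves a gripper more room beside the handle. Same axes as the tote.
- rear_pocket (a point): The same for the other pocket (tote -x), where bowls_packed stands.
- conveyor: Fixed level conveyor of free-turning steel rollers (24 mm diameter, 32 mm apart) in an aluminium frame 500 mm long, 110 mm wide. Roller tops 60 mm above its origin (on the table, under its middle). Its x axis is the way of travel, towards the end stop and roughly the robot's right (-y); z up. Side guides 98 mm apart rise 15 mm over the rollers; the loading end has a low lip 10 mm above the rollers.
- stop_face (a point): Middle of the face of the end stop, at roller-top height: a dark steel plate across the lane that rises 30 mm above the rollers. The tote's leading end wall must come up against it: its centre is then 105 mm before this point along the conveyor's x. Same axes as the conveyor.
- carton: Closed cardboard carton, heavy (3 kg) and loose on the table, the same footprint as the tote: 210 mm (x) by 90 mm (y), 70 mm high. Origin: centre of its underside, z up.
- carton_top (a point): Centre of the carton's flat top, 70 mm above the table; same axes as the carton. The tote goes here, either way round lengthwise.
- foil_bowl: Bystander: a loose foil bowl, 80 mm diameter, 30 mm high, between the carton and the loose column. Origin: centre of its underside.
- wide_stack: Bystander: a short, wide stack of larger bowls, 100 mm diameter, 50 mm high, past the left (loading) end of the conveyor. Origin: centre of its underside.
- tape_roll: Bystander: a roll of clear tape lying flat, 90 mm diameter, 40 mm high, past the right (end-stop) end of the conveyor. Origin: centre of its underside.
Not all that is in view belongs to the job. There is more than one size of the tote; the job needs the larger. Leave any orange look-alike of the bowls_loose alone.

How it is judged:
By the outcome, as a careful person would: the job done as asked, in the order asked, and still so for the second after the job is handed in, with the robot touching nothing.
It also fails if it takes over 64 s, if anything falls off the work surface, if the arm or the gripper's body presses on something with over 40 N, if the wrist force passes 120 N, or if a joint passes its speed limit or range.

## Working session

There is one attempt and no reset: what is moved stays moved. The work goes in short steps, Python scripts to look and compute and a shell command to move; the robot and the scene stay as the last step left them, time stands still between calls to the robot, and variables do not carry over. Pictures are saved under pics/ and viewed, and the job is handed in when it is done.

```bash
ls -la; mkdir -p pics
python3 - <<'E'
from workcell import *
import cv2,json
for n in("scene","top"):
    f=grab_frame(n); cv2.imwrite(f"pics/{n}0.png",f[:,:,::-1])
    c=get_calibration(n); print(n,c)
s=observe();print(s)
E
```

```text
total 12
drwxr-xr-x  3 agent agent 4096 Dec  6 19:16 .
drwxr-xr-x 23 root  root  4096 Dec  6 19:16 ..
drwxr-xr-x  2 agent agent 4096 Dec  6 19:16 pics
scene {'fovy': 55.95242874953751, 'cx': 321.61411546366753, 'cy': 246.5986889515861, 'distortion': array([-0.06400959,  0.        ,  0.        ,  0.        ,  0.        ]), 'cam_to_world': array([[-6.51283746e-01,  5.98542664e-01, -4.66450600e-01,
         1.07304424e+03],
       [ 7.58740897e-01,  5.04003425e-01, -4.12665481e-01,
         4.17370641e+02],
       [-1.19051964e-02, -6.22677466e-01, -7.82388036e-01,
         9.40727509e+02],
       [ 0.00000000e+00,  0.00000000e+00,  0.00000000e+00,
         1.00000000e+00]])}
top {'fovy': 53.519620984588414, 'cx': 331.0044692782532, 'cy': 248.11204428470893, 'distortion': array([-0.06532529,  0.        ,  0.        ,  0.        ,  0.        ]), 'cam_to_world': array([[ 2.84685639e-02, -9.91206115e-01,  1.29228396e-01,
         4.30381721e+02],
       [-9.99574765e-01, -2.74128668e-02,  9.94097979e-03,
        -9.50050828e+00],
       [-6.31103916e-03, -1.29456449e-01, -9.91565025e-01,
         1.30493675e+03],
       [ 0.00000000e+00,  0.00000000e+00,  0.00000000e+00,
         1.00000000e+00]])}
{'t': 0.1, 'q': array([-1.27650533,  0.42668489,  0.07385015,  1.60654128, -0.03410795,
        1.11078359, -0.06708217]), 'joint_vel': array([ 1.07139379e-03, -7.52830378e-04, -2.98742924e-05, -7.30608478e-04,
       -3.07498739e-04, -1.54779485e-03,  2.42372506e-04]), 'joint_efforts': array([ 7.34898640e-03, -9.51531959e+01,  3.77063513e+00, -4.64399672e+01,
        1.96465699e-02,  6.64383871e-03, -2.69527675e-05]), 'eef_pos': array([289.68564663, 609.27548798, 230.67099658]), 'orientation': array([ 2.20086166e-01,  9.75480263e-01, -5.71758514e-04, -9.09299197e-05]), 'contact_force': array([-0.60103424,  0.6395829 , -0.07031218]), 'torque': array([0.01748213, 0.00823957, 0.0354902 ]), 'opening': 85.43895184576235}
```

View pics/scene0.png

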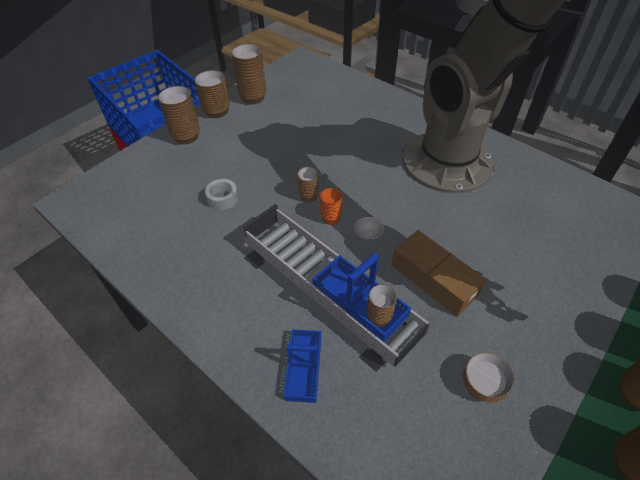

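View pics/top0.png

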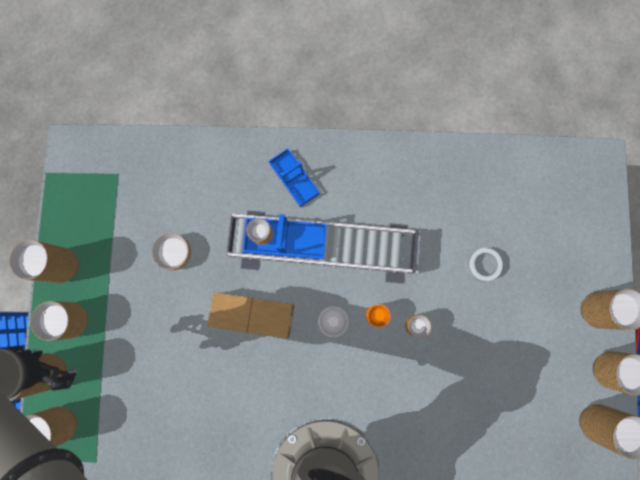

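The scene view shows the loose brown column with a foil top at (308,184), top view (419,325). These could be mistaken for it:
- the orange look-alike at scene (331,206), top (378,315)
- the packed column in the tote at scene (381,305)
- the big background columns at scene (180,115), (212,95), (249,73)

The larger tote, with the handle, is on the rollers at scene (365,290). The small tote is at (302,365). The carton is at (438,272).

I choose (308,184) and will check it in a close crop.

```bash
cat > h.py <<'E'
import numpy as np,cv2
from workcell import *
def K(n):
    c=get_calibration(n); f=240/np.tan(np.radians(c['fovy'])/2)
    return np.array([[f,0,c['cx']],[0,f,c['cy']],[0,0,1]]),np.array(c['distortion']),np.array(c['cam_to_world'])
def ray(n,px):
    k,d,T=K(n); u=cv2.undistortPoints(np.array(px,float).reshape(-1,1,2),k,d).reshape(-1,2)
    v=np.c_[u,np.ones(len(u))]@T[:3,:3].T
    return T[:3,3],v
def plane(n,px,z):
    o,v=ray(n,px); return o+v*((z-o[2])/v[:,2])[:,None]
def proj(n,P):
    k,d,T=K(n);R=T[:3,:3].T
    return cv2.projectPoints(np.array(P,float).reshape(-1,3),cv2.Rodrigues(R)[0],-R@T[:3,3],k,d)[0].reshape(-1,2)
def crop(img,x,y,w,h,s,out):
    cv2.imwrite(out,cv2.resize(img[y:y+h,x:x+w],None,fx=s,fy=s,interpolation=cv2.INTER_CUBIC))
E
python3 - <<'E'
from h import *
a=cv2.imread('pics/scene0.png');b=cv2.imread('pics/top0.png')
crop(a,230,150,130,100,6,'pics/c1.png')
crop(a,235,200,260,180,3,'pics/c2.png')
crop(b,200,200,240,150,3.3,'pics/c3.png')
E
```

```text
(no output)
```

View pics/c1.png

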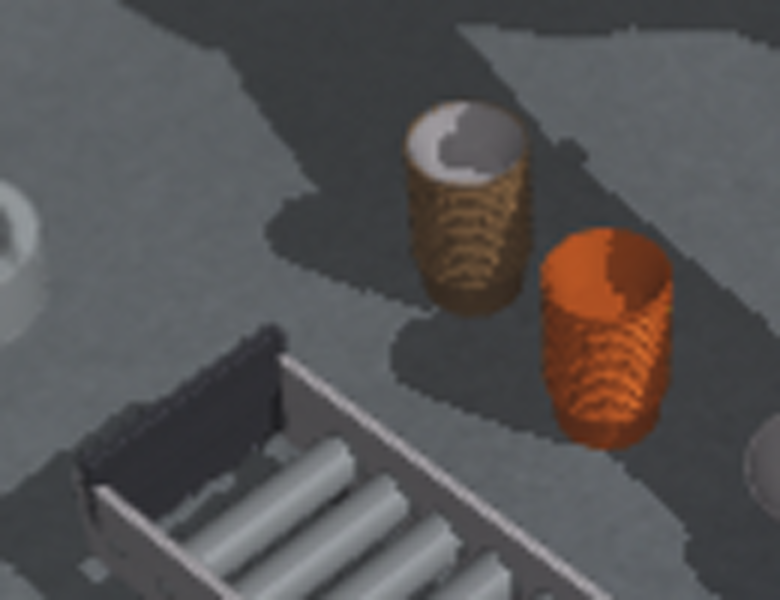

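View pics/c2.png

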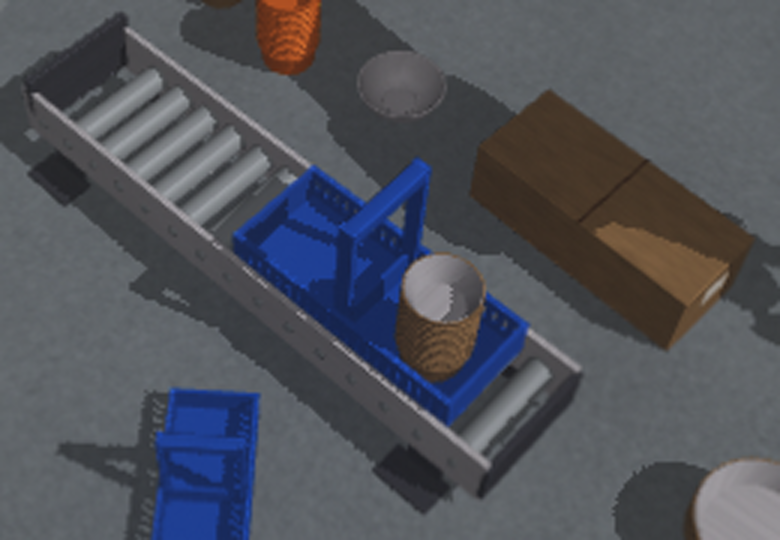

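View pics/c3.png

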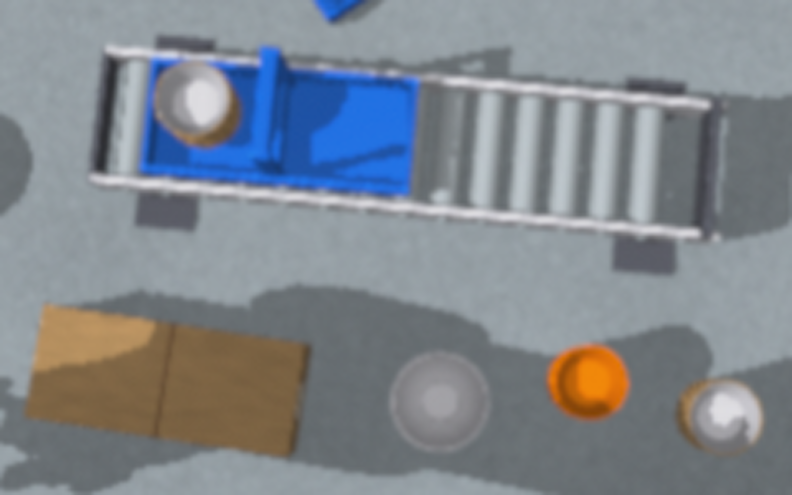

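The crop confirms it: brown ribs with foil inside at scene (308,174), while its neighbour at (331,200) is orange. Now to measure everything.

Run:
```python
from h import *
np.set_printoptions(precision=1,suppress=True)
c3=lambda L:[(200+u/3.3,200+v/3.3) for u,v in L]
c2=lambda L:[(235+u/3,200+v/3) for u,v in L]
c1=lambda L:[(230+u/6,150+v/6) for u,v in L]
print('col',plane('top',c3([(723,416)]),90),plane('scene',c1([(467,143)]),90))
print('col foot scene',plane('scene',c1([(473,298)]),0))
b=cv2.imread('pics/top0.png');a=cv2.imread('pics/scene0.png')
# carton by mask
for n,im,roi in(('top',b,(205,288,95,55)),('scene',a,(390,228,100,90))):
    x,y,w,h=roi; hsv=cv2.cvtColor(im[y:y+h,x:x+w],cv2.COLOR_BGR2HSV)
    m=((hsv[...,0]<25)&(hsv[...,1]>90)).astype('uint8')
    cs,_=cv2.findContours(m,cv2.RETR_EXTERNAL,cv2.CHAIN_APPROX_NONE);c=max(cs,key=cv2.contourArea)+np.array([x,y])
    ap=cv2.approxPolyDP(c,4,True).reshape(-1,2); print(n,'carton px',ap.tolist())
    if n=='top':
        r=cv2.boxPoints(cv2.minAreaRect(c)); P=plane('top',r,70); print(P,P.mean(0))
print('carton scene', plane('scene',c2([(550,90),(750,240),(668,305),(478,150)]),70))
# tote rim (z=60+36) in top
print('tote rim top',plane('top',c3([(152,56),(419,79),(410,195),(142,176)]),96))
print('tote rim scene',plane('scene',c2([(318,165),(528,325),(448,400),(234,242)]),96))
print('handle top',plane('top',c3([(262,46),(283,48),(280,163),(256,161)]),198))
print('handle scene far/near ends',plane('scene',c2([(419,157),(431,167),(352,232),(336,222)]),198))
print('frame top guide z75',plane('top',c3([(107,48),(716,102),(705,236),(92,178)]),75))
print('stop top z90',plane('top',c3([(712,97),(712,237)]),90))
print('stop scene z90',plane('scene',c2([(26,90),(125,14)]),90))
print('orange',plane('top',c3([(590,380)]),90))
print('loadlip', plane('scene',c2([(580,372),(485,470)]),70))
```

```text
col [[ 396.3 -225.5   90. ]] [[ 395.1 -228.1   90. ]]
col foot scene [[ 403.9 -220.7    0. ]]
top carton px [[213, 294], [208, 325], [288, 335], [292, 305]]
[[381.1 315.2  70. ]
 [468.2 306.6  70. ]
 [442.8  97.3  70. ]
 [356.6 107.3  70. ]] [412.2 206.6  70. ]
scene carton px [[417, 231], [395, 248], [392, 265], [457, 315], [485, 279]]
carton scene [[355.  110.8  70. ]
 [383.9 314.7  70. ]
 [476.9 295.4  70. ]
 [447.4 101.1  70. ]]
tote rim top [[663.3 225.1  96. ]
 [650.5  14.8  96. ]
 [559.2  19.1  96. ]
 [568.2 228.   96. ]]
tote rim scene [[559.2  23.2  96. ]
 [574.4 230.1  96. ]
 [660.2 221.3  96. ]
 [656.5  20.9  96. ]]
handle top [[653.  126.3 198. ]
 [651.9 111.1 198. ]
 [568.6 109.8 198. ]
 [569.6 127.  198. ]]
handle scene far/near ends [[570.8 119.9 198. ]
 [572.5 131.4 198. ]
 [650.2 123.4 198. ]
 [650.7 110.2 198. ]]
frame top guide z75 [[ 672.9  265.8   75. ]
 [ 642.4 -221.1   75. ]
 [ 535.4 -213.    75. ]
 [ 567.9  271.8   75. ]]
stop top z90 [[ 643.7 -215.4   90. ]
 [ 533.5 -216.    90. ]]
stop scene z90 [[ 650.8 -214.3   90. ]
 [ 535.3 -211.9   90. ]]
orange [[ 421.  -123.1   90. ]]
loadlip [[567.6 275.3  70. ]
 [674.7 266.4  70. ]]
```

Two-view checks agree to about 3 mm:

| Item | Position | Orientation or check |
|---|---|---|
| Loose column | (396,-227) | 456 mm reach |
| Tote and handle | (611,121) | rim 210×92, yaw about 3.6° |
| Carton | (413,207) | yaw about 7° |
| Stop | y about -214 | |

Next is a helper that turns targets into tool-frame rows.

```bash
cat >> h.py <<'E'
from scipy.spatial.transform import Rotation as Ro
def rel(x,y,z,a,cur=None):
    """jaw (tool y) world angle a deg; prints turn deg / shift cm"""
    s=observe(); R=Ro.from_quat(s['orientation']); a=np.radians(a)
    M=np.array([[-np.sin(a),np.cos(a),0],[np.cos(a),np.sin(a),0],[0,0,-1]]).T
    w=(R.inv()*Ro.from_matrix(M)).as_rotvec(degrees=True)
    d=R.inv().apply(np.array([x,y,z])-s['eef_pos'])/10
    print('t',round(s['t'],2),'pos',s['eef_pos'].round(1),'F',s['contact_force'].round(1),'open',round(s['opening'],1),'| turn',w.round(1),'shift',d.round(2))
E
python3 -c "
from h import *
rel(520,430,260,40);rel(520,430,260,50)"
```

```text
t 0.1 pos [289.7 609.3 230.7] F [-0.6  0.6 -0.1] open 85.4 | turn [-0.1  0.  24.6] shift [-28.5   -6.3   -2.92]
t 0.1 pos [289.7 609.3 230.7] F [-0.6  0.6 -0.1] open 85.4 | turn [-0.1  0.  14.6] shift [-28.5   -6.3   -2.92]
```

```bash
python3 -m handwheel '[[0,0,5,-4.5,-1,-1,1],[0,0,10,-9.5,-2,-2,1],[0,0,15,-14,-3,-3,1],[0,0,20,-19,-4,-3,1],[0,0,24,-23,-5,-3,1]]'; python3 -c "
from h import *
rel(610,180,270,15);print(observe()['q'])"
```

```text
t: 0.6
eef_pos: [478.2, 463.6, 261.5]
orientation: [0.42, 0.907, 0.0, 0.0]
contact_force: [0.9, 0.8, -1.0]
opening: 85.7
t 0.6 pos [478.2 463.6 261.5] F [ 0.9  0.8 -1. ] open 85.7 | turn [ 0.   0.  25.3] shift [-30.15  -8.29  -0.84]
[-1.03833047  0.39282099  0.2315638   1.60258695 -0.09560002  1.15704727
 -0.08200813]
```

```bash
python3 -m handwheel '[[0,0,5,-4.5,-1.3,0,1],[0,0,10,-9.3,-2.6,0,1],[0,0,15,-14,-3.9,-0.5,1],[0,0,20,-18.7,-5.2,-0.8,1],[0,0,25,-23.2,-6.4,-0.8,1]]'; python3 -c "
from h import *
rel(590,0,270,-3);print(observe()['q'])"
```

```text
t: 1.1
eef_pos: [579.0, 245.6, 269.7]
orientation: [0.606, 0.795, 0.0, 0.0]
contact_force: [1.3, -0.2, -0.5]
opening: 85.1
t 1.1 pos [579.  245.6 269.7] F [ 1.3 -0.2 -0.5] open 85.1 | turn [ 0.  -0.  18.3] shift [-23.98  -5.44  -0.04]
[-0.81036123  0.33409161  0.39534026  1.68860739 -0.13908076  1.14632074
 -0.10951383]
```

```bash
python3 -m handwheel '[[0,0,4,-4.7,-1,0,1],[0,0,8,-9.4,-2,0,1],[0,0,12,-14,-3,0,1],[0,0,16,-18.8,-4,0,1],[0,0,20,-23.5,-5,0,1]]'; python3 -c "
from h import *
rel(396,-227,230,-29.7);print(observe()['q'])"
```

```text
t: 1.6
eef_pos: [592.9, 6.0, 269.3]
orientation: [0.735, 0.678, -0.0, -0.0]
contact_force: [0.8, -0.3, -0.4]
opening: 85.6
t 1.6 pos [592.9   6.  269.3] F [ 0.8 -0.3 -0.4] open 85.6 | turn [-0.  -0.  25.1] shift [-24.8  -17.76   3.93]
[-0.56588204  0.28543035  0.55373942  1.77672035 -0.16486722  1.12580102
 -0.03902592]
```

```bash
python3 -m handwheel '[[0,0,5,-4,-2.8,0,1],[0,0,10,-8,-5.6,0,1],[0,0,15,-12,-8.4,0,1],[0,0,20,-16,-11.2,0,1],[0,0,25,-20,-14,0,1]]'; python3 -c "
from h import *
rel(396,-227,180,-29.7);print(observe()['q'])"
```

```text
t: 2.1
eef_pos: [436.6, -181.8, 269.1]
orientation: [0.864, 0.503, 0.0, -0.0]
contact_force: [0.3, -1.0, 1.4]
opening: 85.3
t 2.1 pos [ 436.6 -181.8  269.1] F [ 0.3 -1.   1.4] open 85.3 | turn [-0.  -0.   0.1] shift [-5.94 -1.29  8.91]
[-0.44848885  0.03700479  0.74019178  2.02919799 -0.02859716  1.08552514
 -0.21238378]
```

```bash
python3 -m handwheel '[[0,0,0,-3,-0.7,2,1],[0,0,0,-5.9,-1.3,4,1],[0,0,0,-5.9,-1.3,8,1],[0,0,0,-5.9,-1.3,10.5,1],[0,0,0,-5.9,-1.3,10.5,1]]'
python3 - <<'E'
from h import *
for n in("scene","top"):
    f=grab_frame(n)[:,:,::-1]; cv2.imwrite(f"pics/{n}1.png",f)
    x,y=(240,110) if n=="scene" else (350,250)
    crop(f,x,y,130,100,6,f'pics/{n}1c.png')
rel(396,-227,53,-29.7);print(observe()['q'])
E
```

```text
t: 2.6
eef_pos: [396.0, -225.2, 162.0]
orientation: [0.864, 0.504, -0.002, -0.001]
contact_force: [-1.2, -0.8, 1.1]
opening: 85.4
t 2.7 pos [ 397.8 -225.8  164.8] F [-1.4 -0.3  0.7] open 85.7 | turn [-0.   0.1  0.2] shift [-0.18 -0.09 11.18]
[-0.3239849   0.18416396  0.7878538   2.17867624 -0.17392798  0.84066922
  0.05798586]
```

View pics/scene1c.png

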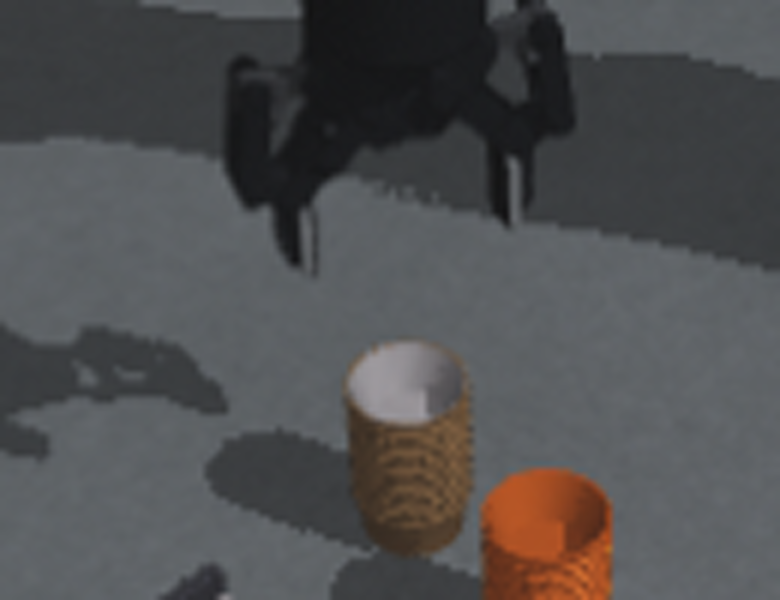

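View pics/top1c.png

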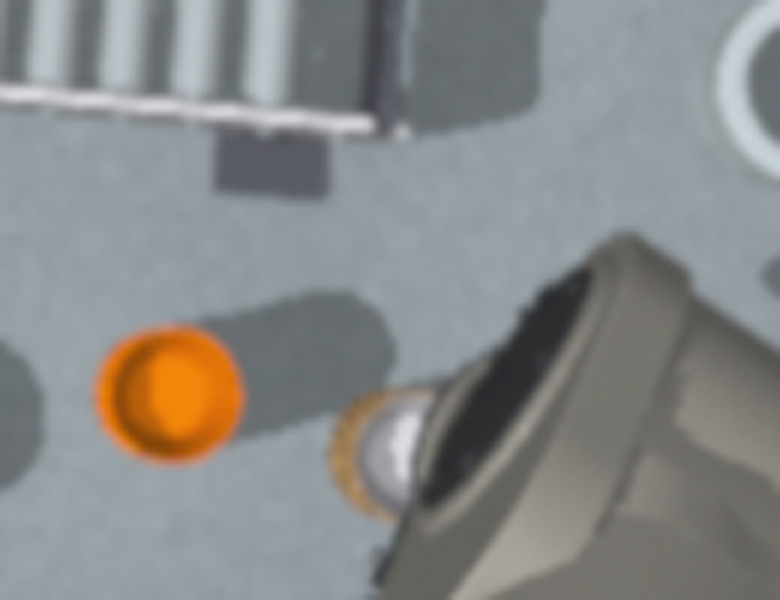

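The gripper sits centred over the brown column (tips' midpoint at crop x 409, rim centre at crop x 408). Descending.

```bash
python3 -m handwheel '[[0,0.1,0.2,-0.1,0,3,1],[0,0.1,0.2,-0.1,-0.1,6,1],[0,0.1,0.2,-0.2,-0.1,9,1],[0,0.1,0.2,-0.2,-0.1,11.0,1],[0,0.1,0.2,-0.2,-0.1,11.0,1]]'; python3 -m handwheel '[[0,0,0,0,0,0,1],[0,0,0,0,0,0,0.5],[0,0,0,0,0,0,0.2],[0,0,0,0,0,0,0.2],[0,0,0,0,0,0,0.2]]';python3 -m handwheel '[[0,0,0,0,0,0,0.2],[0,0,0,0,0,0,0.2],[0,0,0,0,0,0,0.2]]'
```

```text
t: 3.2
eef_pos: [396.1, -226.5, 53.9]
orientation: [0.864, 0.503, 0.0, -0.001]
contact_force: [0.3, 0.1, 0.6]
opening: 85.4
t: 3.7
eef_pos: [397.1, -227.0, 55.8]
orientation: [0.864, 0.503, 0.002, 0.0]
contact_force: [-3.0, 1.8, 23.2]
opening: 56.8
t: 4.0
eef_pos: [397.2, -227.0, 55.8]
orientation: [0.864, 0.503, 0.002, 0.0]
contact_force: [-2.9, 2.5, 23.2]
opening: 56.5
```

Gripped (56.5 mm on the rims; the pad swing pressed it down 23 N). Lifting.

```bash
python3 -m handwheel '[[0,0,0,0,0,-0.3,0.2],[0,0,0,0,0,-1,0.2],[0,0,0,0,0,-2.5,0.2],[0,0,0,0,0,-4.5,0.2],[0,0,0,0,0,-7,0.2]]'; python3 -m handwheel '[[0,0,0,0,0,-3,0.2],[0,0,0,0,0,-6,0.2],[0,0,0,0,0,-9,0.2],[0,0,0,0,0,-11,0.2],[0,0,0,0,0,-11,0.2]]';python3 -c "
from h import *
rel(606,49,230,-3.6);print(observe()['q'])"
```

```text
t: 4.5
eef_pos: [395.4, -226.9, 125.2]
orientation: [0.864, 0.503, 0.0, -0.001]
contact_force: [0.3, 0.7, -0.5]
opening: 56.5
t: 5.0
eef_pos: [396.9, -227.6, 237.0]
orientation: [0.864, 0.503, 0.003, 0.001]
contact_force: [-0.2, -0.2, -2.2]
opening: 56.5
t 5.0 pos [ 396.9 -227.6  237. ] F [-0.2 -0.2 -2.2] open 56.5 | turn [  0.3  -0.2 -26. ] shift [34.38  4.49  0.87]
[-0.42273107  0.04119835  0.84665118  2.10477666 -0.04124071  1.00560467
 -0.07182269]
```

```bash
python3 -m handwheel '[[0,0,-3,2,0.3,0,0.2],[0,0,-6,5.5,0.7,0,0.2],[0,0,-10,9.5,1.2,0,0.2],[0,0,-13,13.5,1.8,0.2,0.2],[0.2,-0.1,-16,17.5,2.3,0.4,0.2]]'; python3 -c "
from h import *
rel(606.5,47,230,-3.6)"
```

```text
t: 5.5
eef_pos: [502.9, -84.4, 229.7]
orientation: [0.785, 0.62, -0.001, -0.002]
contact_force: [-0.0, 0.4, 0.1]
opening: 56.8
t 5.5 pos [502.9 -84.4 229.7] F [-0.   0.4  0.1] open 56.8 | turn [-0.2 -0.  -9.8] shift [15.19  7.02 -0.05]
```

```bash
python3 -m handwheel '[[0,0,-3,4,1.9,0,0.2],[0,0,-5,8,3.7,0,0.2],[0,0,-8,11.5,5.3,0,0.2],[0,0,-9.8,14,6.5,0,0.2],[0,0,-9.8,15.1,7.0,0,0.2]]';python3 -m handwheel '[[0,0,0,0,0,0,0.2],[0,0,0,0,0,0,0.2]]'
python3 - <<'E'
from h import *
for n in("scene","top"):
    f=grab_frame(n)[:,:,::-1]; cv2.imwrite(f"pics/{n}2.png",f)
    x,y=(235,180) if n=="scene" else (200,190)
    crop(f,x,y,260,190,3,f'pics/{n}2c.png')
rel(606.5,48,120,-3.6);print(observe()['q'])
E
```

```text
t: 6.0
eef_pos: [606.7, 47.1, 228.8]
orientation: [0.729, 0.685, -0.002, -0.002]
contact_force: [0.1, -0.1, -0.6]
opening: 57.1
t: 6.2
eef_pos: [605.2, 42.8, 229.8]
orientation: [0.731, 0.683, -0.001, -0.002]
contact_force: [0.1, -0.2, -1.1]
opening: 56.6
t 6.3 pos [605.3  42.5 230.4] F [ 0.1 -0.5 -0.7] open 56.6 | turn [-0.2 -0.  -0.3] shift [ 0.55  0.12 11.04]
[-0.63497622  0.35793135  0.58902145  1.78878808 -0.22567842  1.06566397
 -0.03324912]
```

View pics/scene2c.png

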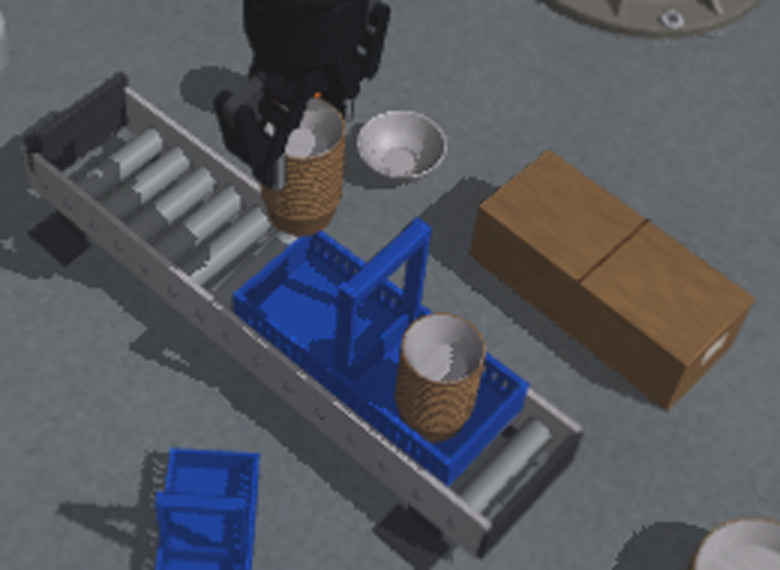

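View pics/top2c.png

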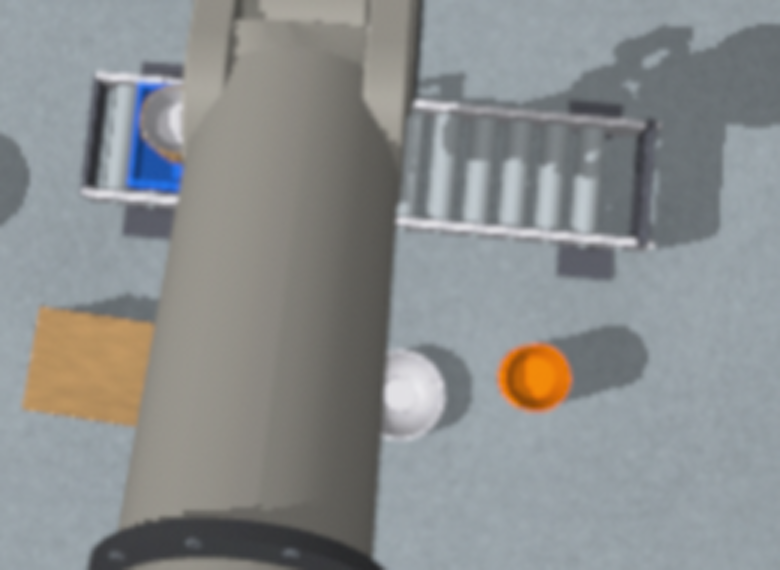

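```bash
python3 -m handwheel '[[0,0,0,0.5,0.1,0,0.2],[-0.2,0,0,1.0,0.15,1.5,0.2],[-0.2,0,0,1.0,0.15,4,0.2],[-0.2,0,0,1.0,0.15,6,0.2],[-0.2,0,0,1.0,0.15,7,0.2]]'
python3 - <<'E'
from h import *
for n in("scene",):
    f=grab_frame(n)[:,:,::-1]; cv2.imwrite(f"pics/{n}3.png",f)
    crop(f,285,200,130,100,6,f'pics/{n}3c.png')
rel(606.7,53,120,-3.6)
E
```

```text
t: 6.8
eef_pos: [607.1, 53.7, 159.1]
orientation: [0.731, 0.683, -0.0, -0.001]
contact_force: [0.4, 0.0, -1.2]
opening: 56.6
t 6.85 pos [606.8  53.7 158.3] F [-0.2  0.6 -2.5] open 56.8 | turn [-0.1 -0.  -0.3] shift [-0.07 -0.    3.83]
```

View pics/scene3c.png

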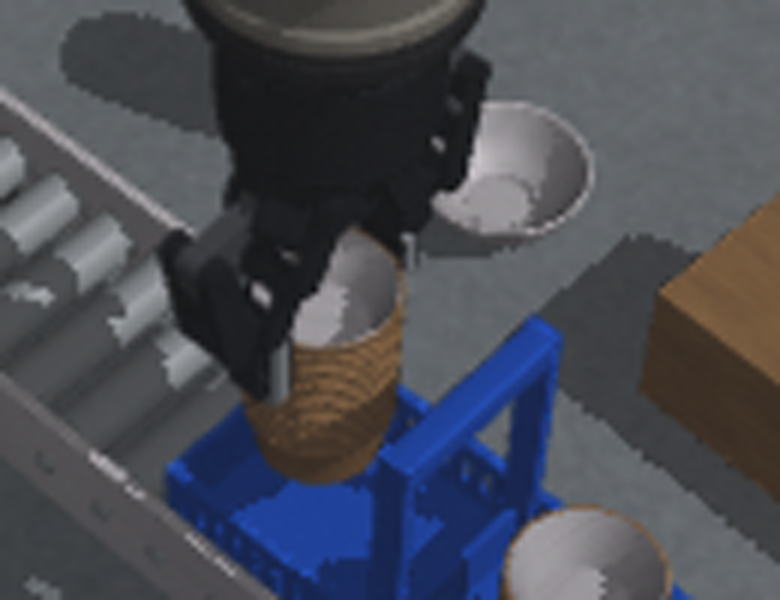

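The column hangs over the front pocket, inside the rim and clear of the handle. Lowering gently.

```bash
python3 -m handwheel '[[0,0,0,0,0,1,0.2],[0,0,0,0,0,2,0.2],[0,0,0,0,0,2.8,0.2],[0,0,0,0,0,3.2,0.2],[0,0,0,0,0,3.3,0.2]]';  python3 -m handwheel '[[0,0,0,0,0,0.1,0.2],[0,0,0,0,0,0.2,0.2],[0,0,0,0,0,0.2,0.2]]'
```

```text
t: 7.35
eef_pos: [607.9, 53.8, 127.0]
orientation: [0.73, 0.683, 0.0, -0.0]
contact_force: [0.2, -0.1, -0.9]
opening: 56.9
t: 7.65
eef_pos: [608.1, 53.9, 125.6]
orientation: [0.73, 0.683, 0.001, -0.0]
contact_force: [-0.1, -0.1, -0.9]
opening: 56.8
```

```bash
python3 -m handwheel '[[0,0,0,0,0,0.1,0.2],[0,0,0,0,0,0.2,0.2],[0,0,0,0,0,0.2,0.2]]'
```

```text
t: 7.95
eef_pos: [607.9, 53.9, 123.4]
orientation: [0.73, 0.683, 0.0, -0.0]
contact_force: [0.2, 0.0, -1.0]
opening: 56.9
```

```bash
python3 -m handwheel '[[0,0,0,0,0,0.1,0.2],[0,0,0,0,0,0.2,0.2],[0,0,0,0,0,0.2,0.2]]'; python3 -m handwheel '[[0,0,0,0,0,0.1,0.2],[0,0,0,0,0,0.1,0.2]]'
```

```text
t: 8.25
eef_pos: [607.9, 53.9, 121.3]
orientation: [0.73, 0.683, 0.0, -0.0]
contact_force: [0.0, 0.1, -0.4]
opening: 56.3
t: 8.45
eef_pos: [607.9, 53.9, 120.3]
orientation: [0.73, 0.683, 0.0, -0.0]
contact_force: [0.6, -0.5, -0.6]
opening: 56.6
```

```bash
python3 -m handwheel '[[0,0,0,0,0,0.1,0.2],[0,0,0,0,0,0.1,0.2]]'; python3 -m handwheel '[[0,0,0,0,0,0.1,0.2],[0,0,0,0,0,0.1,0.2]]'
```

```text
t: 8.65
eef_pos: [608.1, 53.9, 119.9]
orientation: [0.73, 0.683, 0.001, -0.0]
contact_force: [-2.5, -0.1, 7.0]
opening: 56.7
t: 8.85
eef_pos: [608.2, 53.9, 119.8]
orientation: [0.73, 0.683, 0.001, -0.0]
contact_force: [-8.4, -0.5, 22.2]
opening: 56.3
```

Contact. Easing back about 1 mm, then opening slowly.

```bash
python3 -m handwheel '[[0,0,0,0,0,-0.1,0.2],[0,0,0,0,0,-0.1,0.2],[0,0,0,0,0,-0.1,0.75],[0,0,0,0,0,-0.1,0.8],[0,0,0,0,0,-0.1,0.9]]';  python3 -m handwheel '[[0,0,0,0,0,0,1],[0,0,0,0,0,0,1],[0,0,0,0,0,0,1]]'
python3 - <<'E'
from h import *
for n in("scene",):
    f=grab_frame(n)[:,:,::-1]; cv2.imwrite(f"pics/{n}4.png",f)
    crop(f,285,200,130,100,6,f'pics/{n}4c.png')
rel(606.7,53,250,-3.6)
E
```

```text
t: 9.35
eef_pos: [607.9, 53.9, 119.3]
orientation: [0.73, 0.683, 0.0, -0.0]
contact_force: [0.0, 0.8, 0.4]
opening: 76.9
t: 9.65
eef_pos: [608.0, 53.9, 119.4]
orientation: [0.73, 0.683, 0.0, -0.0]
contact_force: [-0.1, 0.1, -0.5]
opening: 85.5
t 9.7 pos [608.   53.9 119.4] F [ 0.2 -0.6 -0.5] open 85.2 | turn [ 0.  -0.1 -0.2] shift [ -0.09  -0.12 -13.06]
```

View pics/scene4c.png

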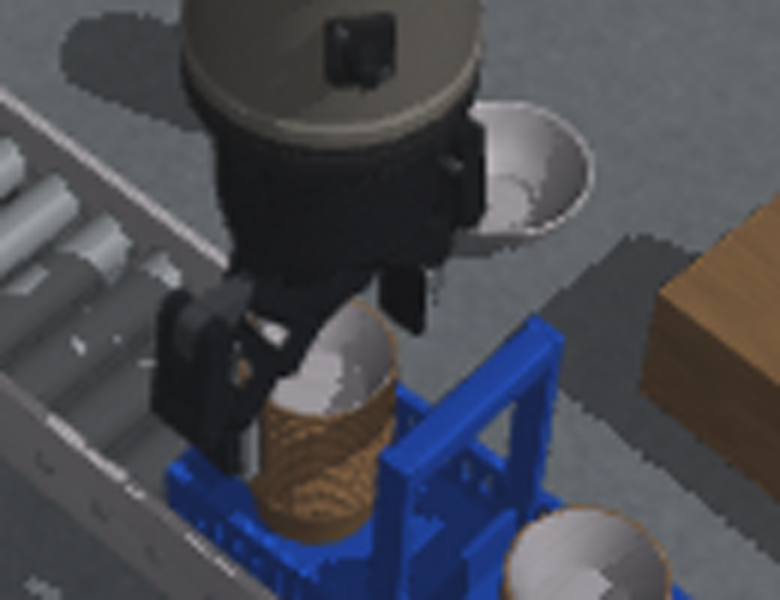

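The column stands upright in the pocket. Retreating up and turning 90° for the handle.

```bash
python3 -m handwheel '[[0,0,0,0,0,-1,1],[0,0,0,0,0,-4,1],[0,0,0,0,0,-8,1],[0,0,0,0,0,-12,1],[0,0,0,0,0,-14,1]]'; python3 -m handwheel '[[0,0,-8,0,0,0,1],[0,0,-16,0,0,0,1],[0,0,-24,1,0,0,1],[0,0,-32,2,0,0,1],[0,0,-40,3,0,0,1]]';python3 -c "
from h import *
rel(611,121,250,86.4);print(observe()['q'])"
```

```text
t: 10.2
eef_pos: [608.9, 53.4, 263.7]
orientation: [0.731, 0.683, 0.002, 0.001]
contact_force: [-0.0, 0.5, -0.1]
opening: 85.4
t: 10.7
eef_pos: [610.0, 83.8, 260.3]
orientation: [0.45, 0.893, 0.001, 0.0]
contact_force: [0.5, 0.2, -0.8]
opening: 85.3
t 10.7 pos [610.   83.8 260.3] F [ 0.5  0.2 -0.8] open 85.3 | turn [  0.1   0.  -49.9] shift [2.93 2.29 1.04]
[-0.59402126  0.32302253  0.44894905  1.73289702 -0.1545927   1.11933905
  0.53878461]
```

```bash
python3 -m handwheel '[[0,0,-8,0.7,0.5,0,1],[0,0,-16,1.4,1,0,1],[0,0,-24,2,1.5,0,1],[0,0,-32,2.9,2.3,0,1],[0,0,-40,2.9,2.3,0,1]]';python3 -m handwheel '[[0,0,-8,0,0,0,1],[0,0,-10,0,0,0,1],[0,0,-10,0,0,0,1],[0,0,-10,0,0,0,1]]'
python3 - <<'E'
from h import *
for n in("scene",):
    f=grab_frame(n)[:,:,::-1]; cv2.imwrite(f"pics/{n}5.png",f)
    crop(f,285,170,173,130,4.6,f'pics/{n}5c.png')
rel(611,121,171,86.4);print(observe()['q'])
E
```

```text
t: 11.2
eef_pos: [611.4, 122.3, 260.2]
orientation: [0.117, 0.993, 0.001, 0.0]
contact_force: [-0.3, -0.1, 0.0]
opening: 85.4
t: 11.6
eef_pos: [611.4, 120.5, 260.0]
orientation: [0.034, 0.999, 0.0, 0.0]
contact_force: [-0.4, 0.1, -0.1]
opening: 85.3
t 11.65 pos [611.4 120.6 259.9] F [-0.2  0.6  0.3] open 85.4 | turn [ 0.1  0.  -0.3] shift [0.05 0.03 8.89]
[-0.51410866  0.32301192  0.27545182  1.70821449 -0.09670179  1.12263219
  1.29193822]
```

View pics/scene5c.png

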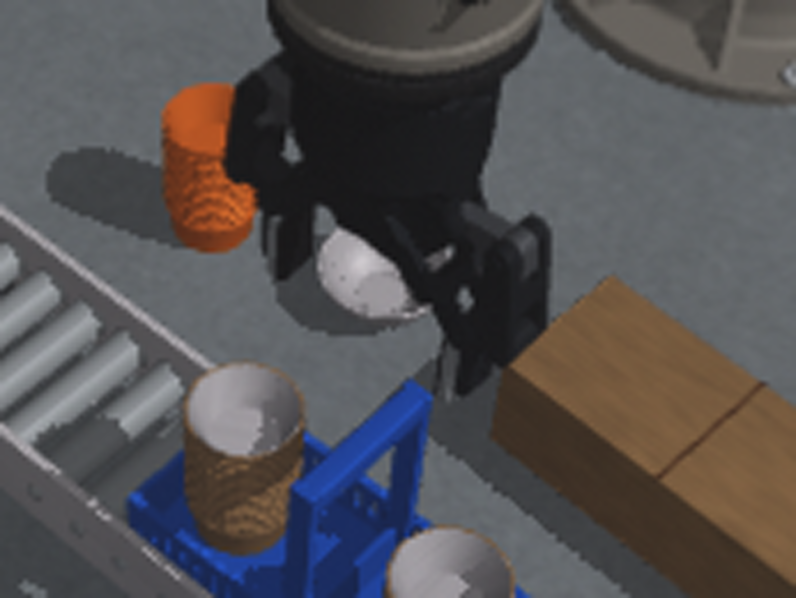

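Run:
```python
from h import *
np.set_printoptions(precision=1,suppress=True)
c=lambda L:[(285+u/4.6,170+v/4.6) for u,v in L]
P=plane('scene',c([(406,378),(433,394),(314,500),(290,486)]),198);print(P,P.mean(0))
print(plane('scene',c([(245,408),(450,575)]),154))
```

```text
[[572.3 117.4 198. ]
 [571.8 132.1 198. ]
 [651.6 126.9 198. ]
 [652.5 114.3 198. ]] [612.1 122.7 198. ]
[[606.2  52.1 154. ]
 [619.4 181.  154. ]]
```

```bash
python3 -m handwheel '[[0,0,-0.3,0.15,0.05,2,1],[0,0,-0.3,0.15,0.05,4.5,1],[0,0,-0.3,0.15,0.05,7,1],[0,0,-0.3,0.15,0.05,8.6,1],[0,0,-0.3,0.15,0.05,8.6,1]]';python3 -m handwheel '[[0,0,0,0,0,0,0.7],[0,0,0,0,0,0,0.5],[0,0,0,0,0,0,0.4],[0,0,0,0,0,0,0.3],[0,0,0,0,0,0,0.25]]'
python3 - <<'E'
from h import *
for n in("scene",):
    f=grab_frame(n)[:,:,::-1]; cv2.imwrite(f"pics/{n}6.png",f)
    crop(f,285,170,173,130,4.6,f'pics/{n}6c.png')
rel(611,121,171,86.4);print(observe()['q'])
E
```

```text
t: 12.15
eef_pos: [608.8, 121.1, 171.5]
orientation: [0.031, 1.0, -0.0, -0.001]
contact_force: [0.1, 0.0, -0.4]
opening: 85.4
t: 12.65
eef_pos: [610.1, 121.4, 173.9]
orientation: [0.031, 1.0, 0.001, 0.0]
contact_force: [0.1, -0.3, -1.0]
opening: 21.3
t 12.7 pos [610.  121.4 173.8] F [-0.5  0.  -0.1] open 21.8 | turn [0.1 0.  0.1] shift [-0.1  -0.03  0.28]
[-0.49860755  0.4029074   0.2570479   1.79712245 -0.12338749  0.95600166
  1.3190584 ]
```

View pics/scene6c.png

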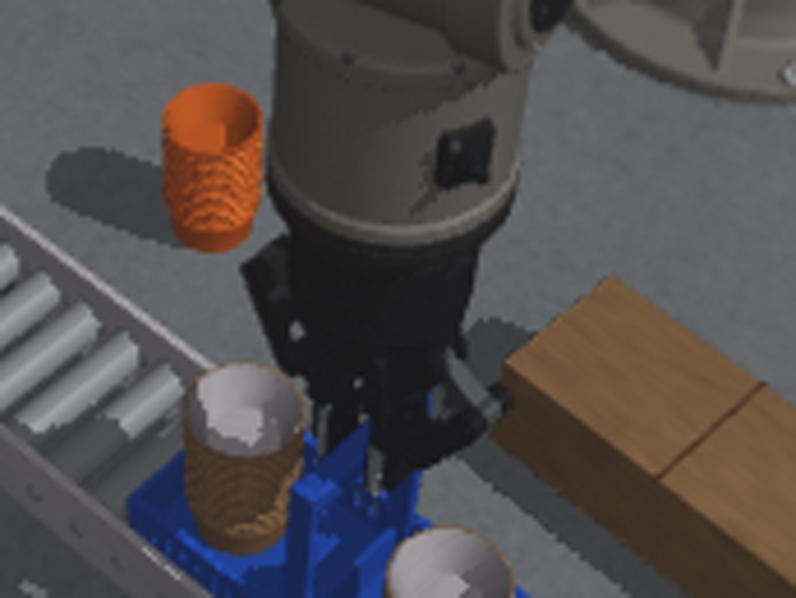

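The fingers straddle the handle, open at 21 mm. Closing.

```bash
python3 -m handwheel '[[0,0,0,0,0,0,0.2],[0,0,0,0,0,0,0.15],[0,0,0,0,0,0,0.05],[0,0,0,0,0,0,0],[0,0,0,0,0,0,0]]'
```

```text
t: 13.2
eef_pos: [610.1, 121.5, 173.8]
orientation: [0.031, 1.0, 0.001, 0.0]
contact_force: [-1.7, -0.2, 5.4]
opening: 12.9
```

```bash
python3 -m handwheel '[[0,0,0,0,0,0,0],[0,0,0,0,0,0,0],[0,0,0,0,0,0,0]]'; python3 -c "
from h import *
rel(611-0.0625*225,121-225,174,86.4)"
```

```text
t: 13.5
eef_pos: [610.1, 121.5, 173.8]
orientation: [0.031, 1.0, 0.001, 0.0]
contact_force: [-1.2, 0.3, 5.9]
opening: 12.6
t 13.5 pos [610.1 121.5 173.8] F [-1.2  0.3  5.9] open 12.6 | turn [0.1 0.  0.1] shift [ -0.07 -22.58  -0.04]
```

```bash
python3 -m handwheel '[[0,0,0,0,-0.5,0,0],[0,0,0,0,-1.5,0,0],[0,0,0,0,-3,0,0],[0,0,0,0,-4.5,0,0],[0,0,0,0,-6,0,0]]'; python3 -c "
from h import *
rel(611-0.0625*225,121-225,174,86.4)"
```

```text
t: 14.0
eef_pos: [606.3, 61.3, 173.8]
orientation: [0.031, 1.0, 0.001, 0.0]
contact_force: [-2.8, 1.8, 5.7]
opening: 13.0
t 14.0 pos [606.3  61.3 173.8] F [-2.8  1.8  5.7] open 13.0 | turn [0.1 0.  0.1] shift [ -0.08 -16.56  -0.04]
```

```bash
python3 -m handwheel '[[0,0,0,0,-1.5,0,0],[0,0,0,0,-3,0,0],[0,0,0,0,-4.5,0,0],[0,0,0,0,-6,0,0],[0,0,0,0,-7.5,0,0]]'; python3 -m handwheel '[[0,0,0,0,-1.5,0,0],[0,0,0,0,-3,0,0],[0,0,0,0,-4.5,0,0],[0,0,0,0,-5.5,0,0],[0,0,0,0,-6,0,0]]'
python3 - <<'E'
from h import *
rel(611-0.0625*225,121-225,174,86.4)
f=grab_frame("scene")[:,:,::-1]; cv2.imwrite("pics/scene7.png",f)
crop(f,225,170,173,130,4.6,'pics/scene7c.png')
f=grab_frame("top")[:,:,::-1]; cv2.imwrite("pics/top7.png",f)
E
```

```text
t: 14.5
eef_pos: [601.6, -13.6, 173.8]
orientation: [0.031, 1.0, 0.001, 0.0]
contact_force: [-3.7, 1.8, 7.6]
opening: 12.6
t: 15.0
eef_pos: [597.8, -74.4, 173.8]
orientation: [0.031, 1.0, 0.0, 0.0]
contact_force: [-3.9, 1.2, 10.3]
opening: 13.1
t 15.0 pos [597.8 -74.4 173.8] F [-3.9  1.2 10.3] open 13.1 | turn [0. 0. 0.] shift [-0.1  -2.96 -0.02]
```

View pics/scene7c.png

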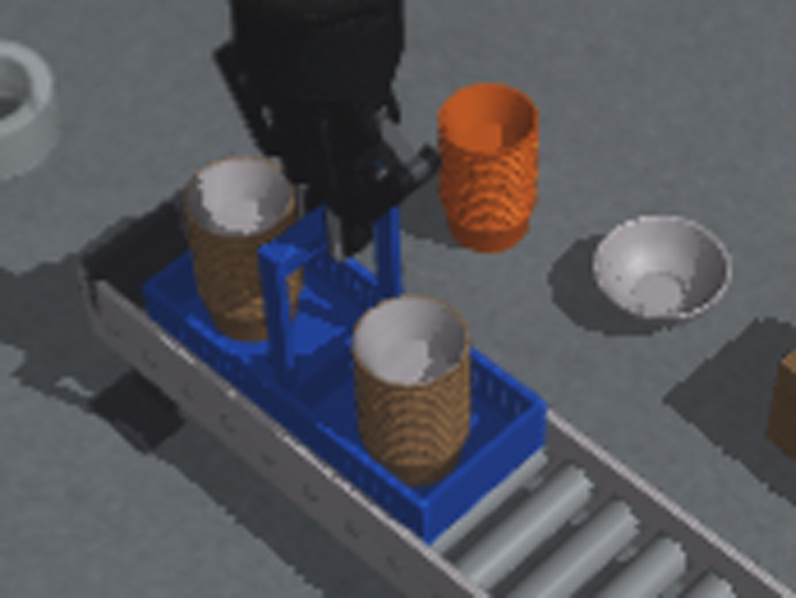

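```bash
python3 -m handwheel '[[0,0,0,0,-0.5,0,0],[0,0,0,0,-1,0,0],[0,0,0,0,-1.5,0,0],[0,0,0,0,-1.8,0,0],[0,0,0,0,-2,0,0]]'; python3 -m handwheel '[[0,0,0,0,-0.2,0,0],[0,0,0,0,-0.4,0,0],[0,0,0,0,-0.5,0,0]]'
```

```text
t: 15.6
eef_pos: [596.6, -93.5, 173.8]
orientation: [0.031, 1.0, 0.001, 0.0]
contact_force: [-3.9, 1.5, 9.4]
opening: 12.5
t: 15.9
eef_pos: [596.3, -98.4, 173.8]
orientation: [0.031, 1.0, 0.001, 0.0]
contact_force: [-3.5, 1.3, 9.7]
opening: 12.8
```

```bash
python3 -m handwheel '[[0,0,0,0,-0.2,0,0],[0,0,0,0,-0.4,0,0],[0,0,0,0,-0.5,0,0]]'; python3 -m handwheel '[[0,0,0,0,-0.1,0,0],[0,0,0,0,-0.2,0,0],[0,0,0,0,-0.3,0,0]]'
```

```text
t: 16.2
eef_pos: [596.0, -103.4, 173.8]
orientation: [0.031, 1.0, 0.001, 0.0]
contact_force: [-3.3, -0.0, 9.4]
opening: 13.1
t: 16.5
eef_pos: [595.9, -106.2, 173.8]
orientation: [0.031, 1.0, 0.001, 0.0]
contact_force: [-3.4, 0.7, 10.1]
opening: 13.1
```

```bash
python3 -m handwheel '[[0,0,0,0,-0.1,0,0],[0,0,0,0,-0.2,0,0],[0,0,0,0,-0.3,0,0]]'; python3 -m handwheel '[[0,0,0,0,-0.1,0,0],[0,0,0,0,-0.2,0,0],[0,0,0,0,-0.3,0,0]]'
```

```text
t: 16.8
eef_pos: [596.0, -108.4, 173.9]
orientation: [0.031, 1.0, 0.001, 0.0]
contact_force: [-2.2, 7.1, 10.8]
opening: 12.8
t: 17.1
eef_pos: [596.4, -109.1, 174.1]
orientation: [0.03, 1.0, 0.002, 0.001]
contact_force: [-1.5, 18.7, 14.5]
opening: 12.8
```

Contact with the stop at y≈-108 (the tool has stopped and force has risen to 19 N). Looking.

Run:
```python
from h import *
f=grab_frame("scene")[:,:,::-1]; cv2.imwrite("pics/scene8.png",f)
crop(f,225,170,173,130,4.6,'pics/scene8c.png')
f=grab_frame("top")[:,:,::-1]; cv2.imwrite("pics/top8.png",f)
crop(f,200,200,240,150,3.3,'pics/top8c.png')
```

```text
(no output)
```

View pics/scene8c.png

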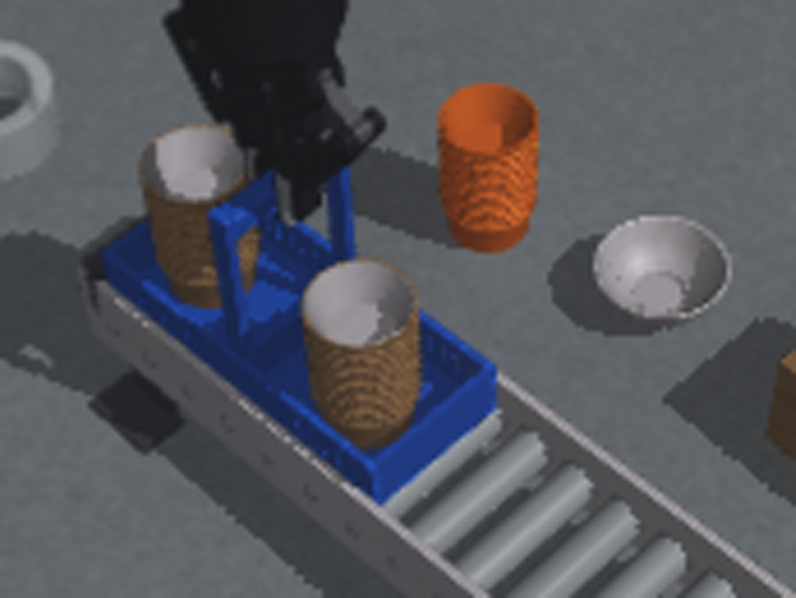

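View pics/top8c.png

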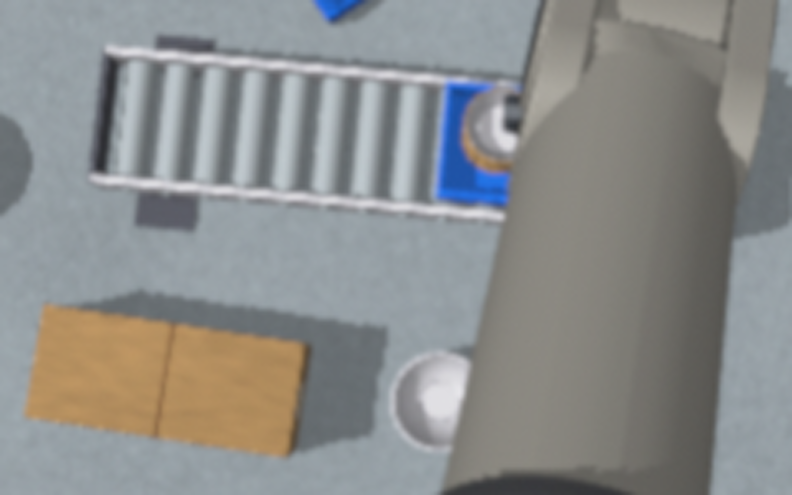

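The tote is against the stop with both columns upright. The carton is now well lit, so I'll measure it again.

Run:
```python
from h import *
np.set_printoptions(precision=2,suppress=True)
out=[]
for n,roi,vth in(('top',(203,285,100,58),110),('scene',(385,225,110,95),85)):
    im=cv2.imread(f'pics/{n}8.png');x,y,w,h=roi; hsv=cv2.cvtColor(im[y:y+h,x:x+w],cv2.COLOR_BGR2HSV)
    print(n,np.percentile(hsv[...,2][(hsv[...,1]>90)&(hsv[...,0]<25)],[5,25,50,75,95]))
    m=((hsv[...,0]<25)&(hsv[...,1]>90)&(hsv[...,2]>vth)).astype('uint8')
    m=cv2.morphologyEx(m,cv2.MORPH_CLOSE,np.ones((5,5)))
    cs,_=cv2.findContours(m,cv2.RETR_EXTERNAL,cv2.CHAIN_APPROX_NONE);c=max(cs,key=cv2.contourArea)+np.array([x,y])
    W=plane(n,c.reshape(-1,2),70)[:,:2]
    r=cv2.minAreaRect(W.astype(np.float32)); print(n,r)
    # robust: fit edges in the rect frame
    a=np.radians(8); 
    for it in range(4):
        X=np.array([np.sin(-a),-np.cos(a)]);Y=np.array([-X[1],X[0]])  # X along length toward -y
        u=W@X;v=W@Y;uc=(u.max()+u.min())/2;vc=(v.max()+v.min())/2
        up=(v>vc+30)&(abs(u-uc)<85);lo=(v<vc-30)&(abs(u-uc)<85)
        p=np.polyfit(u[up],v[up],1);q=np.polyfit(u[lo],v[lo],1)
        a+=-(p[0]+q[0])/2*-1 if False else 0
        rt=(u>uc+70)&(abs(v-vc)<33);lt=(u<uc-70)&(abs(v-vc)<33)
        p2=np.median(u[rt]);q2=np.median(u[lt]);break
    vm=(np.polyval(p,uc)+np.polyval(q,uc))/2;um=(p2+q2)/2
    print(' slopes',p[0],q[0],'width',np.polyval(p,uc)-np.polyval(q,uc),'len',p2-q2,'centre',X*um+Y*vm, 'X',X,'dir',X+Y*(p[0]+q[0])/2)
    cv2.imwrite(f'pics/m_{n}.png',cv2.resize(cv2.drawContours(im.copy(),[c],-1,(0,255,0),1)[y:y+h,x:x+w],None,fx=6,fy=6,interpolation=0))
```

```text
top [164. 176. 179. 182. 186.]
top ((412.19366455078125, 207.36715698242188), (208.3275146484375, 87.44927978515625), 83.14663696289062)
 slopes 0.021528630129755637 0.022219112590306317 width 84.52719528028143 len 205.69822337184314 centre [412.22 207.41] X [-0.14 -0.99] dir [-0.12 -0.99]
scene [ 60.  63. 113. 117. 121.]
scene ((429.2308349609375, 210.97889709472656), (222.15086364746094, 123.34302520751953), 82.75194549560547)Traceback (most recent call last):
  File "<stdin>", line 18, in <module>
    raise TypeError("expected non-empty vector for x")
TypeError: expected non-empty vector for x
```

Run:
```python
import cv2,numpy as np
a=cv2.imread('pics/m_top.png');b=cv2.imread('pics/m_scene.png')
h=a.shape[0]
b=cv2.resize(b,None,fx=.5,fy=.5);a=cv2.resize(a,None,fx=.75,fy=.75)
o=np.zeros((600,800,3),'uint8');o[:a.shape[0],:a.shape[1]]=a;o[300:300+b.shape[0],:b.shape[1]]=b
cv2.imwrite('pics/m_both.png',o)
```

```text
[ WARN:0@0.022] global loadsave.cpp:275 findDecoder imread_('pics/m_scene.png'): can't open/read file: check file path/integrity
Traceback (most recent call last):
cv2.error: OpenCV(4.12.0) /io/opencv/modules/imgproc/src/resize.cpp:4208: error: (-215:Assertion failed) !ssize.empty() in function 'resize'
```

Run:
```python
from h import *
np.set_printoptions(precision=2,suppress=True)
n='scene';im=cv2.imread('pics/scene8.png');x,y,w,h=385,225,110,95
hsv=cv2.cvtColor(im[y:y+h,x:x+w],cv2.COLOR_BGR2HSV)
m=((hsv[...,0]<25)&(hsv[...,1]>90)&(hsv[...,2]>103)).astype('uint8')
m=cv2.morphologyEx(m,cv2.MORPH_CLOSE,np.ones((3,3)))
cs,_=cv2.findContours(m,cv2.RETR_EXTERNAL,cv2.CHAIN_APPROX_NONE);c=max(cs,key=cv2.contourArea)+np.array([x,y])
W=plane(n,c.reshape(-1,2),70)[:,:2]; print(cv2.minAreaRect(W.astype(np.float32)))
cv2.imwrite('pics/m_scene.png',cv2.resize(cv2.drawContours(im.copy(),[c],-1,(0,255,0),1)[y:y+h,x:x+w],None,fx=6,fy=6,interpolation=0))
```

```text
((411.7174072265625, 210.65428161621094), (216.6868133544922, 87.97338104248047), 83.17076873779297)
```

View pics/m_scene.png

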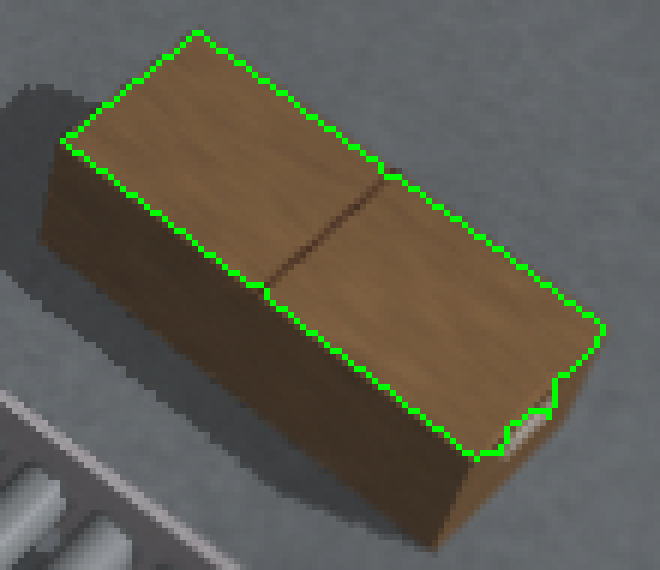

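```bash
python3 - <<'E'
from h import *
print(plane('scene',[(385+324/6-.4,225+232.5/6-.4)],70),plane('top',[(200+165.5/3.3,200+380/3.3)],70))
E
python3 -m handwheel '[[0,0,0,0,0.1,0,0],[0,0,0,0,0.2,0,0],[0,0,0,0,0.25,0,0],[0,0,0,0,0.25,0,0]]'
```

```text
[[412.42443724 205.71240984  70.        ]] [[411.17724378 206.46787522  70.        ]]
t: 17.6
eef_pos: [596.1, -108.5, 173.8]
orientation: [0.03, 1.0, 0.001, 0.001]
contact_force: [-1.5, 6.4, 8.5]
opening: 13.0
```

```bash
python3 -m handwheel '[[0,0,0,0,0.05,-0.2,0],[0,0,0,0,0.1,-0.6,0],[0,0,0,0,0.1,-1.2,0],[0,0,0,0,0.1,-2,0],[0,0,0,0,0.1,-3,0]]'; python3 -m handwheel '[[0,0,0,0,0,-1.2,0],[0,0,0,0,0,-2.5,0],[0,0,0,0,0,-4,0],[0,0,0,0,0,-5.2,0],[0,0,0,0,0,-6,0]]'
python3 - <<'E'
from h import *
rel(412,207,260,83.2)
f=grab_frame("scene")[:,:,::-1]; cv2.imwrite("pics/scene9.png",f)
crop(f,225,150,173,130,4.6,'pics/scene9c.png');print(observe()['torque'])
E
```

```text
t: 18.1
eef_pos: [595.6, -108.8, 203.8]
orientation: [0.031, 1.0, 0.0, -0.0]
contact_force: [0.7, 1.0, -6.5]
opening: 12.7
t: 18.6
eef_pos: [596.1, -108.9, 265.0]
orientation: [0.031, 1.0, 0.0, 0.001]
contact_force: [0.6, -0.9, -5.7]
opening: 13.0
t 18.6 pos [ 596.1 -108.9  265. ] F [ 0.6 -0.9 -5.7] open 13.0 | turn [0.1 0.1 3.3] shift [20.32 30.4   0.49]
[-0.04804586 -0.15082275  0.04119168]
```

View pics/scene9c.png

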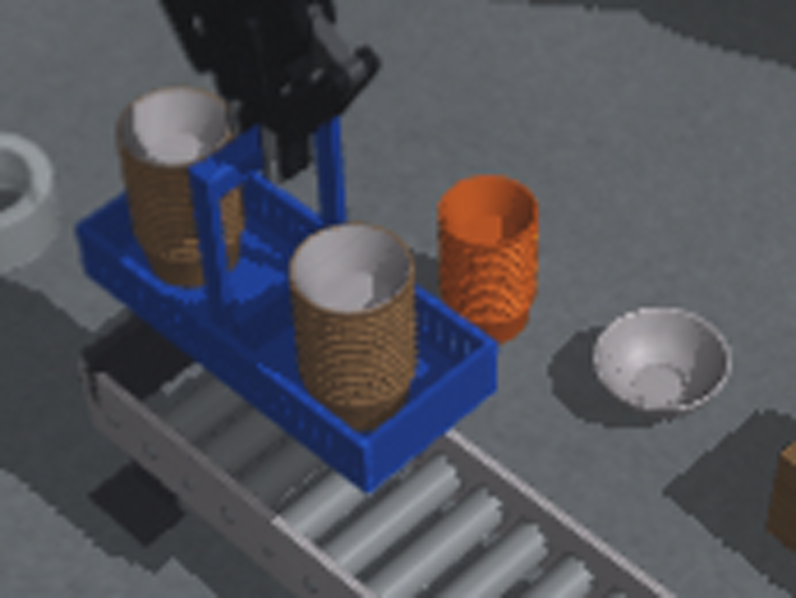

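Lifted, level, both columns upright (5.8 N ≈ 590 g, as expected). Carrying it to above the carton.

```bash
python3 -m handwheel '[[0,0,0.3,0.4,0.6,0,0],[0,0,0.6,1.4,2,0,0],[0,0,1,3,4.4,0,0],[0,0,1.4,5,7.2,0,0],[0,0,1.8,7,10.2,0,0]]'; python3 -m handwheel '[[0,0,0.3,2,3,0,0],[0,0,0.6,4,6,0,0],[0,0,1,6,9,0,0],[0,0,1.2,8,12,0,0],[0,0,1.5,9.7,14.8,0,0]]';python3 -c "
from h import *
rel(412,207,260,83.2);print(observe()['q'])"
```

```text
t: 19.15
eef_pos: [530.7, -1.7, 262.5]
orientation: [0.047, 0.999, 0.0, -0.0]
contact_force: [0.5, 1.4, -6.2]
opening: 12.9
t: 19.65
eef_pos: [447.5, 155.1, 262.9]
orientation: [0.059, 0.998, 0.0, -0.0]
contact_force: [0.7, 0.3, -6.5]
opening: 13.1
t 19.65 pos [447.5 155.1 262.9] F [ 0.7  0.3 -6.5] open 13.1 | turn [ 0. -0. -0.] shift [4.14 4.73 0.3 ]
[-0.59932767  0.05842425  0.13622844  2.00995669 -0.00988611  1.07386803
  0.99327395]
```

```bash
python3 -m handwheel '[[0,0,0,1.3,1.5,0,0],[0,0,0,2.5,2.8,0,0],[0,0,0,3.4,3.8,0,0],[0,0,0,3.9,4.5,0,0],[0,0,0,4.1,4.7,0,0]]'; python3 -m handwheel '[[0,0,0,0,0,1,0],[0,0,0,0,0,2.5,0],[0,0,0,0,0,4,0],[0,0,0,0,0,4.5,0],[0,0,0,0,0,4.5,0]]'
python3 - <<'E'
from h import *
rel(412,207,184,83.2)
for n in("scene","top"):
    f=grab_frame(n)[:,:,::-1]; cv2.imwrite(f"pics/{n}10.png",f)
    x,y=(360,180) if n=="scene" else (180,240)
    crop(f,x,y,173,130,4.6,f'pics/{n}10c.png')
E
```

```text
t: 20.15
eef_pos: [413.5, 205.9, 263.2]
orientation: [0.059, 0.998, 0.0, -0.0]
contact_force: [0.3, -0.4, -6.9]
opening: 12.9
t: 20.65
eef_pos: [414.0, 204.5, 217.6]
orientation: [0.06, 0.998, -0.0, -0.0]
contact_force: [0.1, 0.4, -6.5]
opening: 12.6
t 20.65 pos [414.  204.5 217.6] F [ 0.1  0.4 -6.5] open 12.6 | turn [-0.  -0.1 -0.1] shift [0.23 0.22 3.36]
```

View pics/scene10c.png

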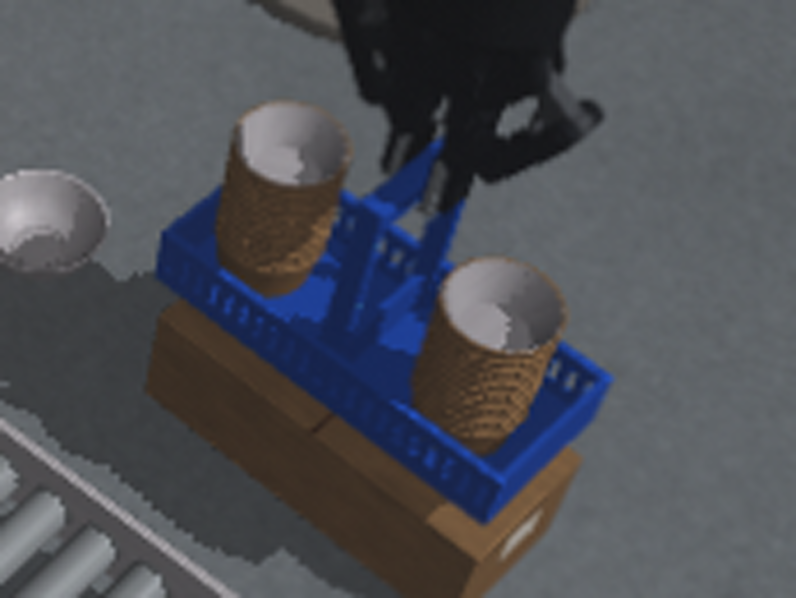

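View pics/top10c.png

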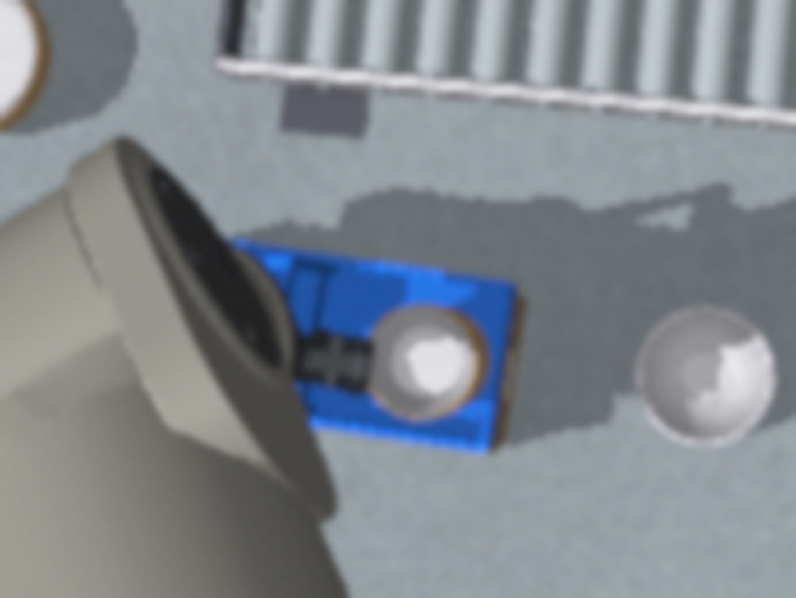

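Run:
```python
from h import *
np.set_printoptions(precision=1,suppress=True)
s=lambda L:[(360+u/4.6,180+v/4.6) for u,v in L]; t=lambda L:[(180+u/4.6,240+v/4.6) for u,v in L]
zb=observe()['eef_pos'][2]-114
A=plane('scene',s([(162,232),(613,377),(488,488)]),zb+36);B=plane('scene',s([(160,277),(608,410),(487,524)]),zb)
C=plane('top',t([(519,284),(493,451)]),zb+36)
print(zb);print('scene rim: left,right,near',A);print('bottom',B);print('top rim end corners',C)
print('centres', (A[0]+A[1])/2,(B[0]+B[1])/2)
X=np.array([-np.sin(np.radians(6.84)),-np.cos(np.radians(6.84))]);
print('top end mid minus 105:',C.mean(0)[:2]-105*X, 'expected carton corners', [ (np.array([412,207])+105*X*i+45*j*np.array([-X[1],X[0]])) for i in(1,-1) for j in(1,-1)])
d=A[2]-A[0];print('long edge yaw',np.degrees(np.arctan2(d[0],d[1])))
```

```text
104.79095021496042
scene rim: left,right,near [[449.3  95.2 140.8]
 [384.6 314.1 140.8]
 [480.  299.5 140.8]]
bottom [[447.2  97.5 104.8]
 [373.8 317.1 104.8]
 [471.7 304.1 104.8]]
top rim end corners [[447.9  91.4 140.8]
 [360.2 101.8 140.8]]
centres [416.9 204.6 140.8] [410.5 207.3 104.8]
top end mid minus 105: [416.5 200.8] expected carton corners [array([444.2,  97.4]), array([354.8, 108.1]), array([469.2, 305.9]), array([379.8, 316.6])]
long edge yaw 8.550024745939941
```

```bash
python3 -m handwheel '[[0,0,0,0.1,0.1,0.5,0],[0,0,0,0.2,0.25,1.2,0],[0,0,0,0.2,0.25,2,0],[0,0,0,0.2,0.25,2.5,0],[0,0,0,0.2,0.25,2.6,0]]'; python3 -m handwheel '[[0,0,0,0,0,0,0],[0,0,0,0,0,0,0]]'
python3 - <<'E'
from h import *
rel(412,207,184,83.2)
for n in("scene","top"):
    f=grab_frame(n)[:,:,::-1]; cv2.imwrite(f"pics/{n}11.png",f)
    x,y=(375,200) if n=="scene" else (190,270)
    crop(f,x,y,130,100,6,f'pics/{n}11c.png')
E
```

```text
t: 21.25
eef_pos: [412.2, 207.8, 191.7]
orientation: [0.06, 0.998, 0.0, -0.0]
contact_force: [-0.4, -0.3, -7.9]
opening: 12.7
t: 21.45
eef_pos: [412.7, 208.1, 192.7]
orientation: [0.06, 0.998, 0.001, 0.0]
contact_force: [-0.2, -0.4, -6.4]
opening: 12.8
t 21.45 pos [412.7 208.1 192.7] F [-0.2 -0.4 -6.4] open 12.8 | turn [ 0.1  0.  -0. ] shift [ 0.05 -0.12  0.87]
```

View pics/scene11c.png

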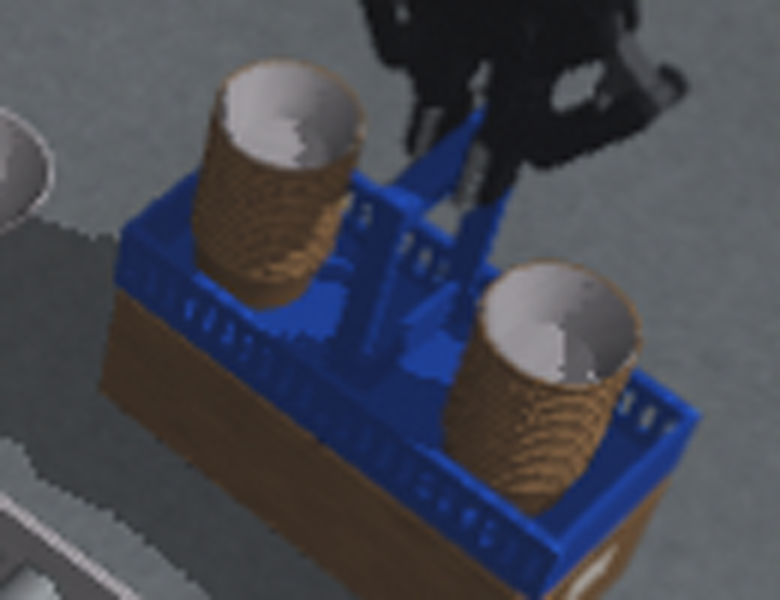

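View pics/top11c.png

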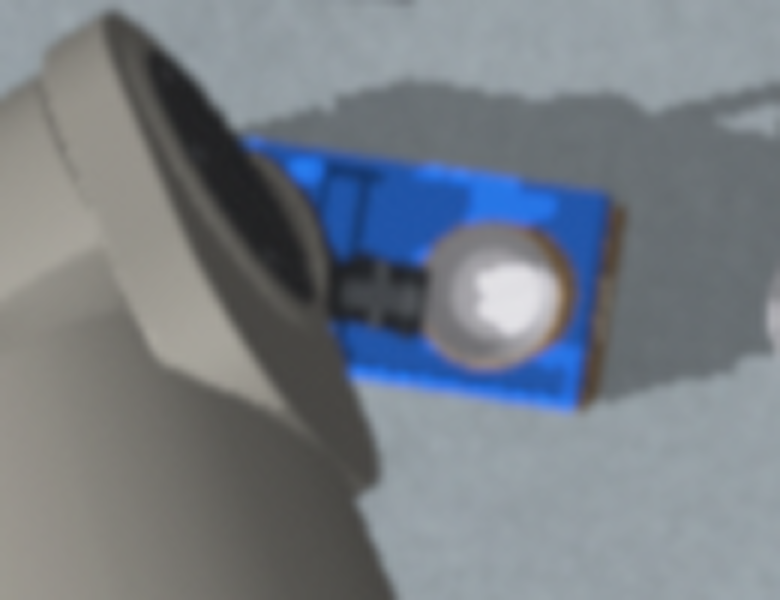

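Run:
```python
from h import *
np.set_printoptions(precision=1,suppress=True)
zb=observe()['eef_pos'][2]-114; print(zb)
s=lambda L:[(375+u/6,200+v/6) for u,v in L]; t=lambda L:[(190+u/6,270+v/6) for u,v in L]
th=np.radians(6.84);X=np.array([-np.sin(th),-np.cos(th)]);Y=np.array([-X[1],X[0]])
C0=np.array([412,207.])
def loc(P): return np.c_[(P[:,:2]-C0)@X,(P[:,:2]-C0)@Y]
print('top rim end corners (want 105,+-45)',loc(plane('top',t([(612,192),(583,410)]),zb+36)))
print('top rim long edges far', loc(plane('top',t([(250,136),(430,165),(600,190)]),zb+36)),'near',loc(plane('top',t([(360,373),(460,390),(570,407)]),zb+36)))
print('scene rim  left,right,near (105,45)(-105,-45)(-105,45)',loc(plane('scene',s([(122,234),(700,414),(560,555)]),zb+36)))
print('scene bottom left corner, near',loc(plane('scene',s([(117,287),(548,597)]),zb)))
print('carton from scene: left top corner, from scene8', loc(plane('scene',[(385+63/6,225+141/6),(385+199/6,225+33/6),(385+475/6,225+456/6)],70)))
print('carton from top8',loc(plane('top',[(200+u/3.3,200+v/3.3) for u,v in[(45,305),(306,343),(292,456),(27,415)]],70)))
```

```text
78.76575042965763
top rim end corners (want 105,+-45) [[106.3  48.6]
 [108.5 -41.5]]
top rim long edges far [[-47.   48.9]
 [ 29.6  48.3]
 [101.3  48.7]] near [[ 14.9 -40.5]
 [ 57.  -41.1]
 [103.  -41.1]]
scene rim  left,right,near (105,45)(-105,-45)(-105,45) [[ 101.4   51.2]
 [-106.   -42.4]
 [-107.2   47.8]]
scene bottom left corner, near [[ 101.2   48.3]
 [-107.4   40.9]]
carton from scene: left top corner, from scene8 [[ 102.1   42.1]
 [ 101.6  -43.5]
 [-104.6   41.7]]
carton from top8 [[-103.6   42.7]
 [ 105.    44.1]
 [ 107.8  -43.8]
 [-102.6  -44.1]]
```

Both views agree the tote sits about 4 mm too far from the robot sideways. Length and yaw match the carton. Correcting by 4 mm and lowering.

```bash
python3 -m handwheel '[[0,0,0,0.2,0,0,0],[0,0,0,0.4,0,0.1,0],[0,0,0,0.4,0,0.3,0],[0,0,0,0.4,0,0.5,0],[0,0,0,0.4,0,0.6,0]]'; python3 -m handwheel '[[0,0,0,0,0,0.05,0],[0,0,0,0,0,0.1,0]]'
python3 - <<'E'
from h import *
rel(408,208.6,184,83.2)
for n in("scene","top"):
    f=grab_frame(n)[:,:,::-1]; cv2.imwrite(f"pics/{n}12.png",f)
    x,y=(375,210) if n=="scene" else (190,270)
    crop(f,x,y,130,100,6,f'pics/{n}12c.png')
E
```

```text
t: 22.05
eef_pos: [408.5, 208.5, 186.3]
orientation: [0.06, 0.998, 0.0, 0.0]
contact_force: [-0.8, -0.2, -6.3]
opening: 12.5
t: 22.25
eef_pos: [408.6, 208.5, 185.4]
orientation: [0.06, 0.998, 0.0, 0.0]
contact_force: [0.2, -0.2, -6.6]
opening: 12.9
t 22.25 pos [408.6 208.5 185.4] F [ 0.2 -0.2 -6.6] open 12.9 | turn [ 0.1  0.  -0. ] shift [0.06 0.   0.14]
```

View pics/scene12c.png

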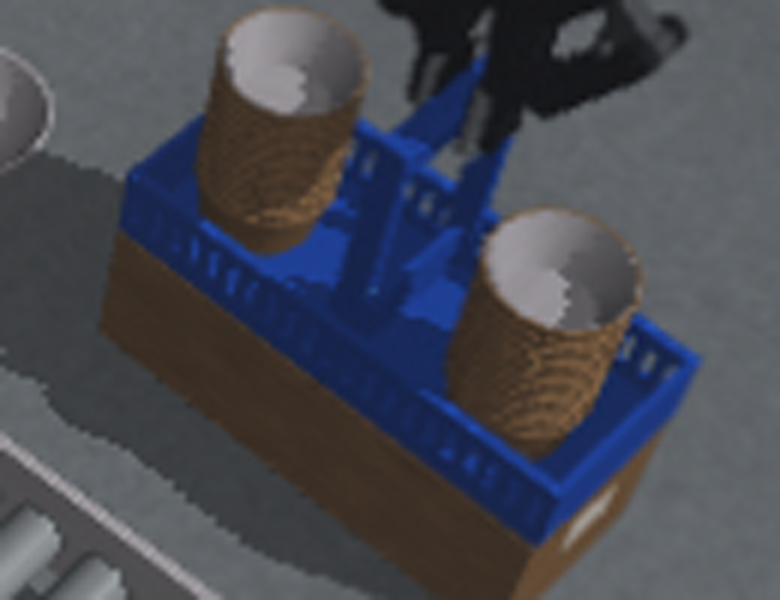

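View pics/top12c.png

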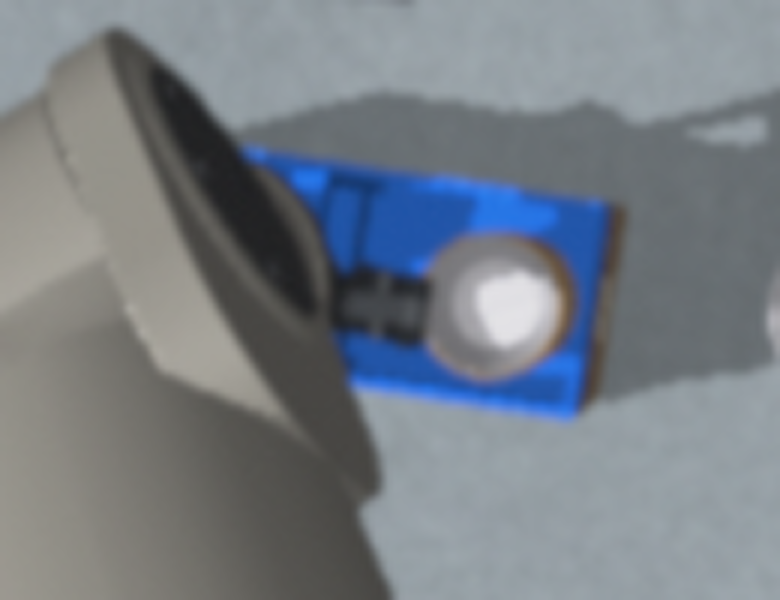

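```bash
python3 - <<'E'
from h import *
np.set_printoptions(precision=1,suppress=True)
zb=71.4
t=lambda L:[(190+u/6,270+v/6) for u,v in L]
th=np.radians(6.84);X=np.array([-np.sin(th),-np.cos(th)]);Y=np.array([-X[1],X[0]])
C0=np.array([412,207.])
def loc(P): return np.c_[(P[:,:2]-C0)@X,(P[:,:2]-C0)@Y]
print(loc(plane('top',t([(613,204),(583,417)]),zb+36)),loc(plane('top',t([(440,178),(460,398)]),zb+36)))
print(loc(plane('scene',[(375+129/6,210+182/6),(375+700/6,210+359/6),(375+560/6,210+494/6)],zb+36)))
E
python3 -m handwheel '[[0,0,0,0,0,0.05,0],[0,0,0,0,0,0.1,0]]';python3 -m handwheel '[[0,0,0,0,0,0.05,0],[0,0,0,0,0,0.1,0]]'
```

```text
[[106.9  43.7]
 [108.3 -44.8]] [[ 33.5  43.6]
 [ 56.5 -44.8]]
[[ 100.2   47.1]
 [-105.7  -46.4]
 [-105.3   42.3]]
t: 22.55
eef_pos: [408.6, 208.5, 184.5]
orientation: [0.06, 0.998, 0.001, 0.0]
contact_force: [-0.6, -0.2, -6.9]
opening: 12.9
t: 22.75
eef_pos: [408.5, 208.6, 183.8]
orientation: [0.06, 0.998, 0.001, 0.0]
contact_force: [-5.8, -3.0, 10.0]
opening: 12.9
```

Touchdown. Both views put the tote within about 1–2 mm of the carton. Easing off and releasing.

```bash
python3 -m handwheel '[[0,0,0,0,0,-0.05,0],[0,0,0,0,0,-0.05,0.1],[0,0,0,0,0,-0.05,0.25],[0,0,0,0,0,-0.05,0.4],[0,0,0,0,0,-0.05,0.5]]';python3 -m handwheel '[[0,0,0,0,0,0,0.6],[0,0,0,0,0,0,0.6],[0,0,0,0,0,0,0.6]]'
python3 - <<'E'
from h import *
rel(408,208.6,184,83.2)
for n in("scene",):
    f=grab_frame(n)[:,:,::-1]; cv2.imwrite(f"pics/{n}13.png",f)
    crop(f,375,210,130,100,6,f'pics/{n}13c.png')
E
```

```text
t: 23.25
eef_pos: [408.8, 208.7, 184.3]
orientation: [0.06, 0.998, 0.001, 0.0]
contact_force: [-0.3, 0.3, 0.7]
opening: 42.6
t: 23.55
eef_pos: [408.6, 208.5, 184.0]
orientation: [0.06, 0.998, 0.0, 0.0]
contact_force: [0.0, 0.6, 0.4]
opening: 51.0
t 23.55 pos [408.6 208.5 184. ] F [0.  0.6 0.4] open 51.0 | turn [ 0.1  0.  -0. ] shift [ 0.06 -0.    0.  ]
```

View pics/scene13c.png

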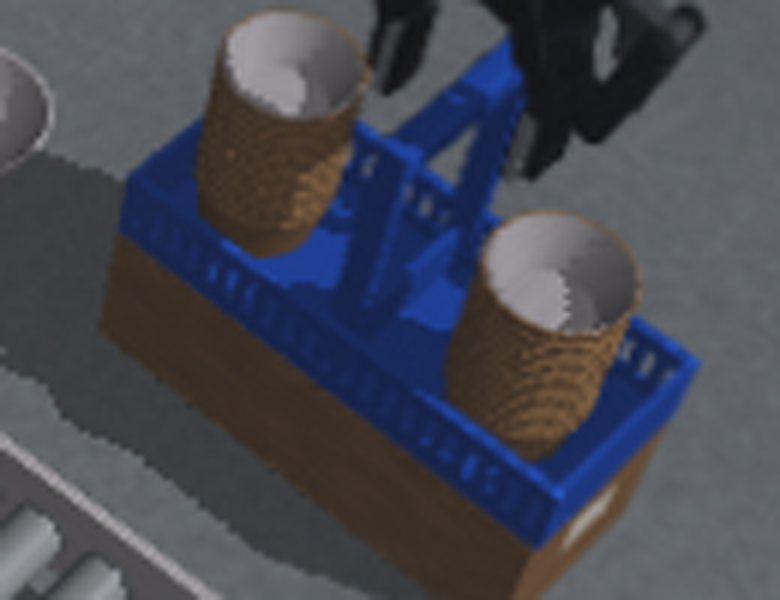

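Released cleanly, tote steady. Withdrawing straight up, then away so both cameras can see.

```bash
python3 -m handwheel '[[0,0,0,0,0,-0.5,0.7],[0,0,0,0,0,-2,0.7],[0,0,0,0,0,-5,0.7],[0,0,0,0,0,-9,0.7],[0,0,0,0,0,-13,0.7]]'; python3 -c "
from h import *
rel(480,-60,330,83.2)"; python3 -m handwheel '[[0,0,0,-2,-4,0,0.7],[0,0,0,-4,-8,0,0.7],[0,0,0,-6,-12,0,0.7],[0,0,0,-8,-16,0,0.7],[0,0,0,-10,-20,0,0.7]]';python3 -m handwheel '[[0,0,0,0,-3,0,0.7],[0,0,0,0,-6,0,0.7],[0,0,0,0,-9,0,0.7],[0,0,0,0,-9,0,0.7],[0,0,0,0,-9,0,0.7]]'
python3 - <<'E'
from h import *
rel(480,-60,330,83.2)
for n in("scene","top"):
    f=grab_frame(n)[:,:,::-1]; cv2.imwrite(f"pics/{n}14.png",f)
    x,y=(375,210) if n=="scene" else (190,270)
    crop(f,x,y,130,100,6,f'pics/{n}14c.png')
E
```

```text
t: 24.1
eef_pos: [408.2, 208.1, 315.8]
orientation: [0.06, 0.998, 0.0, 0.0]
contact_force: [0.8, 0.6, 0.1]
opening: 59.8
t 24.1 pos [408.2 208.1 315.8] F [0.8 0.6 0.1] open 59.8 | turn [ 0.  0. -0.] shift [-10.32 -25.77  -1.44]
t: 24.6
eef_pos: [484.3, -3.9, 314.5]
orientation: [0.06, 0.998, 0.001, 0.001]
contact_force: [0.8, 0.3, 0.1]
opening: 60.2
t: 25.1
eef_pos: [473.3, -91.6, 314.1]
orientation: [0.06, 0.998, 0.001, 0.0]
contact_force: [0.2, 0.3, -0.4]
opening: 59.8
t 25.1 pos [473.3 -91.6 314.1] F [ 0.2  0.3 -0.4] open 59.8 | turn [ 0.1  0.  -0.1] shift [-0.29  3.22 -1.59]
```

View pics/scene14.png

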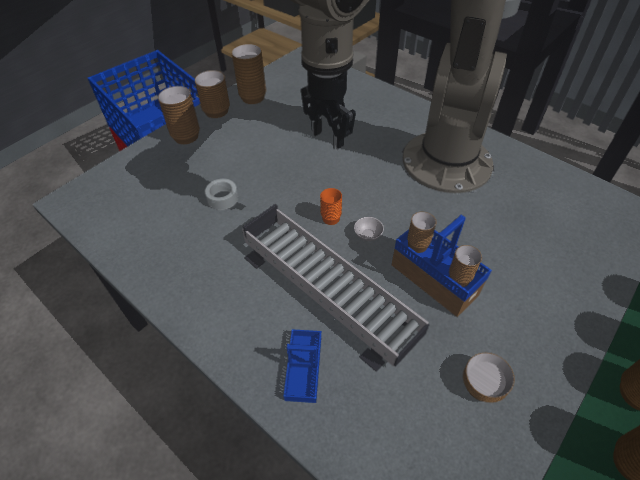

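View pics/top14.png

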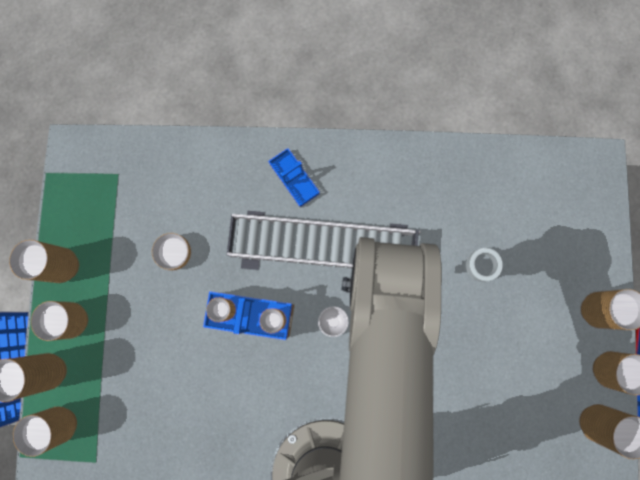

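View pics/top14c.png

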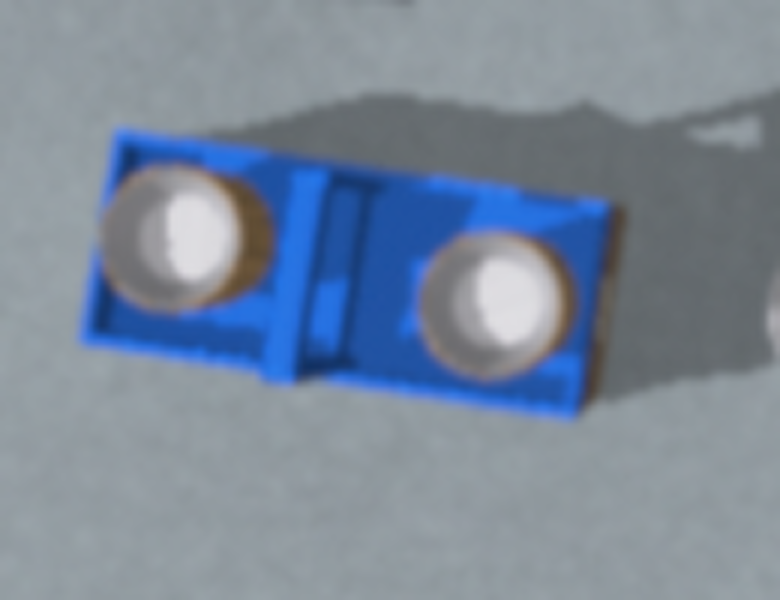

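View pics/scene14c.png

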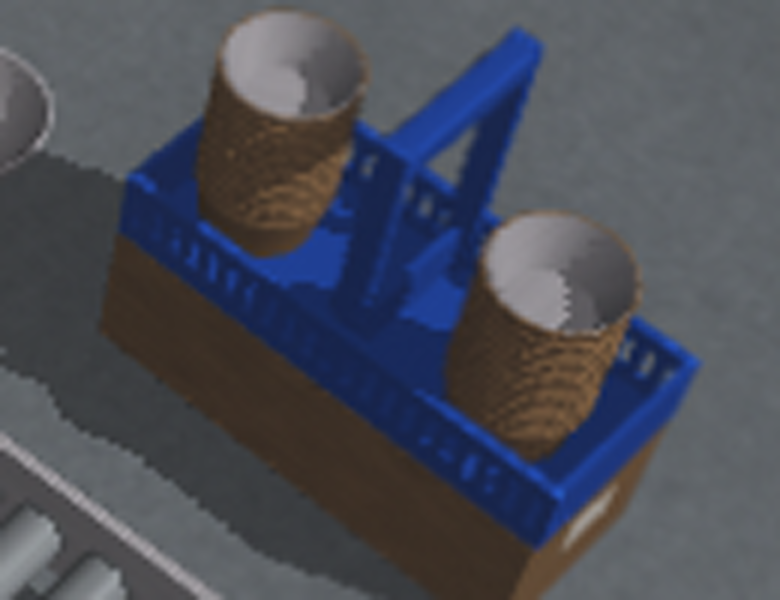

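The tote stands on the carton, edges flush in both views, columns upright, everything else in place. One numeric check remains.

Run:
```python
from h import *
im=cv2.imread('pics/top14.png');x,y,w,h=195,280,105,65
hsv=cv2.cvtColor(im[y:y+h,x:x+w],cv2.COLOR_BGR2HSV)
m=((abs(hsv[...,0].astype(int)-110)<15)&(hsv[...,1]>130)).astype('uint8')
# corners picked on the crop, rim at z=106
P=plane('top',[(190+u/6-.4,270+v/6-.4) for u,v in[(116,127),(615,203),(582,419),(82,346)]],106)[:,:2]
print(cv2.minAreaRect(P.astype(np.float32)),P.mean(0).round(1),'carton (412.2,207.4) 83.15')
m2=cv2.imread('pics/top8.png');
for nm in('top8','top14'):
    i=cv2.imread(f'pics/{nm}.png'); 
d=cv2.absdiff(cv2.imread('pics/scene8.png')[225:320,385:495],cv2.imread('pics/scene14.png')[225:320,385:495]).max(2)
print('observe',observe()['contact_force'].round(1),observe()['t'])
```

```text
((411.4169006347656, 207.18287658691406), (213.29510498046875, 92.1218490600586), 83.39803314208984) [411.5 206.8] carton (412.2,207.4) 83.15
observe [ 0.3 -0.5  0.1] 25.2
```

Tote centre (411.5,206.8) at 83.4°, carton (412.2,207.4) at 83.15°: flush to about 1 mm. Handing in.

```bash
python3 -c "
from workcell import close_job
print(close_job())"
```

```text
the job is handed in; nothing more can be done
None
```

I stood the loose brown column in the tote's front pocket and rolled the tote by its handle to the end stop. There I lifted it level with both columns aboard, set it on the carton, released it and withdrew. I handed the job in at about 25 s of the 64 s limit.

- **End stop:** the rolling stopped where the stop was measured, and the push force rose to about 19 N. The picture showed the tote against the stop with both columns upright.
- **Placement:** the top view puts the tote centre within about 1 mm, and its yaw within 0.25°, of the carton. The side view shows the edges flush, both columns upright, and the bystanders where they were.
- **Forces:** the highest I read was about 23 N, as the jaws closed on the column. I took readings only at the end of each move, and the last one showed nothing touching the gripper.
- **Disagreement, since mended:** just before setting down, both views showed the tote about 4 mm off sideways, so I shifted it before lowering. Single-corner readings in the two views also differed by 2–5 mm.

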